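# Load the rinse stand with two coupling guards and push the drip tray home

## Task

Load the rinse stand: take the two stainless coupling guards by their lugs and gently lower each astride the bar under the spray header, the long one in the long bay and the short one in the short bay, so that they hang level between the collars. Once both hang free, push the drip tray beneath them fully home against its stop. Do not shift or knock over anything else on the bench.

Things in the scene. Friction and masses are not known exactly. Their poses are not given: they have to be found in the camera images.
- guard_long: The long guard. Arched steel sheet cover, open below, on two 50 mm legs: 124 mm along its own y, 76 wide (68 inside) along x; steep shoulders to a flat top 40 wide inside, 74 mm (outside 78) above the feet. Lifting lug on its middle, 44 along x, 14 thick along y, top at 120 mm: pinch across y. Origin: centre at foot level, z up. 0.36 kg; half-turn symmetric.
- guard_short: The short guard. Arched steel sheet cover, open below, on two 50 mm legs: 84 mm along its own y, 76 wide (68 inside) along x; steep shoulders to a flat top 40 wide inside, 74 mm (outside 78) above the feet. Lifting lug on its middle, 44 along x, 14 thick along y, top at 120 mm: pinch across y. Origin: centre at foot level, z up. 0.26 kg; half-turn symmetric.
- guard_long_lug (a point): Grip point of the long guard's lug: on its middle, 104 mm above the feet, 26 mm above the top plate.
- guard_short_lug (a point): Grip point of the short guard's lug: on its middle, 104 mm above the feet, 26 mm above the top plate.
- stand: Fixed steel stand; origin on the bench below the bar, y along the bar, x away from the robot. Flat-topped bar 24 wide, 20 high, axis at z = 170. Collars 40 across, 8 thick at y = 142, -20, -142: bays 154 and 114 mm clear. Posts 22 thick at x = 12, y = +-170 carry the spray header: pipe 40 thick along y, axis at x = 25, z = 400, nozzles to z = 362. Come in tilted, gripper leaning back to the robot.
- bay_long (a point): Point on the bar's axis at the middle of the long bay; axes as the stand. A guard seated astride the bar has its flat top resting on the bar, its feet 64 mm below this point.
- bay_short (a point): Point on the bar's axis at the middle of the short bay; axes as the stand. Seating as in the long bay.
- tray (a joint): Drip tray sliding along the stand's x in its foot, 120 x 250 mm, 45 mm high: 0 = fully home under the bar against the stop, negative = pulled out towards the robot (m), as far as -0.09. Stiff (about 3 N).
- tray_tab (a point): Middle of the top edge of the tray's push tab, 96 mm above the bench: an upright plate 12 mm thick along x, 60 mm wide along y and 60 mm high, in front of the tray; pushed on the face that looks to the robot. With the tray home it stands 100 mm in front of the bar's axis.
- flask: Amber conical flask, 170 mm tall, 100 mm across the foot, leave it alone; origin at the centre of its underside.
- beaker_big: Large glass beaker, 110 mm across, 145 mm tall, leave it alone; origin at the centre of its underside.
- beaker_small: Small glass beaker, 72 mm across, 85 mm tall, leave it alone; origin at the centre of its underside.
- clamp_ring: Steel clamp ring lying flat, 84 mm outside, 18 mm high, leave it alone; origin at the centre of its underside.
- jar: White plastic jar with lid, 76 mm across, 100 mm tall, leave it alone; origin at the centre of its underside.
- spanner: Dark spanner lying flat, 160 mm long along its x, leave it alone; origin under its middle.
- can: Aluminium can, 80 mm across, 110 mm tall, leave it alone; origin at the centre of its underside.
Not all that is in view belongs to the job. Leave any pink look-alike of the guard_long alone.

How it is judged:
On the way, in this order (a step that is already met when the one before it is completed fails the run):
1. both guards hang on the bar in their own bays, released and at rest (x of guard_long in the frame of bay_long between -0.012 and 0.012 m and y of guard_long in the frame of bay_long between -0.022 and 0.022 m and z of guard_long in the frame of bay_long between -0.07 and -0.058 m and angle between each of guard_long, guard_short's own z axis and vertical below 0.2 rad and angle between the y axis of each of guard_long, guard_short and the y axis of stand, either way round below 0.2 rad and linear speed of each of guard_long, guard_short below 0.03 m/s and angular speed of each of guard_long, guard_short below 0.3 rad/s and x of guard_short in the frame of bay_short between -0.012 and 0.012 m and y of guard_short in the frame of bay_short between -0.022 and 0.022 m and z of guard_short in the frame of bay_short between -0.07 and -0.058 m and contact force between each of guard_long, guard_short and the fingers below 0.1 N), for 0.2 s.
2. then the drip tray is pushed home (value of joint tray above -0.006 m), for 0.2 s.
At the end, for the whole second after the job is handed in: Long guard astride the bar in the long bay and short guard in the short bay: within 22 mm of the bay's middle along the bar, 12 mm across it, feet 58 to 70 mm below the bar's axis, upright and in line with the bar within 0.2 rad, at rest; the drip tray within 6 mm of its stop (x of guard_long in the frame of bay_long between -0.012 and 0.012 m and y of guard_long in the frame of bay_long between -0.022 and 0.022 m and z of guard_long in the frame of bay_long between -0.07 and -0.058 m and angle between each of guard_long, guard_short's own z axis and vertical below 0.2 rad and angle between the y axis of each of guard_long, guard_short and the y axis of stand, either way round below 0.2 rad and linear speed of each of guard_long, guard_short below 0.03 m/s and angular speed of each of guard_long, guard_short below 0.3 rad/s and x of guard_short in the frame of bay_short between -0.012 and 0.012 m and y of guard_short in the frame of bay_short between -0.022 and 0.022 m and z of guard_short in the frame of bay_short between -0.07 and -0.058 m and value of joint tray above -0.006 m); the robot touches nothing.
It fails at once if a bystander is shifted more than 40 mm or knocked over (distance of any of flask, beaker_big, beaker_small, clamp_ring, jar, spanner, can from where it was at the start of the episode above 0.04 m or angle between any of flask, beaker_big, beaker_small, clamp_ring, jar, spanner, can's own z axis and vertical above 0.6 rad).
It fails at once if a guard is dropped or slammed on the stand (over 80 N) (contact force between any of guard_long, guard_short and stand above 80 N).
It also fails if it takes over 72 s, if anything falls off the work surface, if the arm or the gripper's body presses on something with over 40 N, if the wrist force passes 120 N, or if a joint passes its speed limit or range.

## Robot

A 7-joint arm with a two-finger parallel gripper is mounted at the origin on the work surface. World frame = base frame: x ahead of the robot, y to its left, z up, the work surface at z = 0. Lengths are in m, angles in rad, forces in N, time in s.
With the tool pointing down it reaches from about 0.35 to 0.9 m from the base axis. Payload 7.2 kg.
Tool frame: the origin (TCP) lies midway between the tips of the shut fingers; the grasp point (between the pads) lies 19 mm behind it; z points along the fingers, y is the line along which they close (so a half turn about z gives the same grasp; the last joint's range is limited). The gripper opens to 85 mm and grips with 20 to 120 N. Pads are 22 mm wide; open, the fingers measure 114 mm over their backs; the gripper's body (76 mm by 85 mm) begins 54 mm behind the grasp point. The pads swing forward as they close: fully open they stand 13 mm farther back than shut.
Start: joints at [1.149, 0.411, -0.013, 1.596, 0.006, 1.134, -0.082], TCP at [0.217, -0.586, 0.231] pointing down, gripper open.
Joint ranges: [-2.95, 2.95], [-0.29, 1.99], [-1.47, 1.44], [0.14, 2.54], [-1.03, 4.17], [0.13, 1.85], [-2.86, 2.86]. Speed limits (rad/s): [2.39, 2.39, 3.01, 3.01, 3.14, 3.14, 3.14].

## Interface

Orientations are given as a rotation vector (axis times angle).
In Python, from cell import r gives the robot as it stands.
- The arm moves only by the tool play_rows, never from a script. Its argument "moves" is a list of rows, each a list of 3 entries, a list of its own where there are three numbers: the finger opening in cm, from 0 to 8.54, then the shift along the world's x, y, z in cm, then the turn, a rotation vector about the world's x, y, z in degrees. In form: [[claw, [x, y, z], [rx, ry, rz]], ...]. A call has 1 to 8 rows; each row shifts and turns the commanded pose from where the row before left it; what a row does not reach is not made up. A row lasts 1/12 s, in which the tool goes at most 41.7 mm and 7.16 degrees, less where a joint would pass 70% of its speed; a pose out of reach is approached as far as the arm can. A call with a gripper value outside its range is refused whole. The fingers move at their own pace and stop on an object; the grip force is fixed at half the most. Time passes only in rows, so rows that do not move let the fingers close. It gives the time, the measured TCP pose, the force, the opening and the grip force at its end, in the units of the state.
- r.get_obs(): the state, without advancing time (a new reading comes with each control period).
- r.get_image(name): name is "side" or "top" or "wrist"; returns a dict with "frame" (480x640x3 uint8, blue, green, red), "vertical_fov" (degrees; the focal length in pixels is half the picture's height over the tangent of half this angle, whatever the lens; pixels are square), "cx", "cy" (the principal point, pixels), "world_to_cam" (4x4, takes a point from world to camera coordinates). Camera axes: x right, y down, z forward; pixel columns grow to the right and rows downward; lengths in m; the calibration is good to about 2 mm. A picture is of the moment at which its call begins. There is no depth.
- r.finish_job(): hands the job in; it is judged then, once.
The state is a dict: "time_s": time; "joints": joint angles; "joint_vel": joint speeds; "joint_torque": joint torques, N m; "position": TCP position; "orientation": TCP orientation; "force": force on the tool from outside, world axes, zero at the start; "torque": the same for the moment, N m; "opening": finger opening in m; "finger_force": force on a finger pad.
Only numpy, scipy, OpenCV 4.12 (cv2) and the standard library are available. Lean on these libraries where they do the work, as an engineer would, in place of code of your own. Each camera call takes 0.05 s, during which the arm holds its last target. There are 200 camera calls.

## Working session

There is one attempt and no reset: what is moved stays moved. The work goes in short steps, Python scripts to look and compute and a tool call to move; the robot and the scene stay as the last step left them, time stands still between calls to the robot, and variables do not carry over. Pictures are saved under pics/ and viewed, at most 10 in all, crops included, and the job is handed in when it is done.

Besides the shell and the picture viewer there is one more tool, called by a JSON object that holds its "op" and its "data". play_rows: Moves the arm, as the interface text tells. Its arguments: {"type":"object","properties":{"moves":{"type":"array","items":{"type":"array"}}},"required":["moves"]}

```bash
mkdir -p pics
python3 - <<'E'
from cell import r
import cv2,numpy as np,pickle
d={}
for n in ["side","top","wrist"]:
    d[n]=r.get_image(n); cv2.imwrite(f"pics/{n}0.png",d[n]["frame"])
    i=d[n];print(n,i["vertical_fov"],i["cx"],i["cy"],np.round(i["world_to_cam"],3).tolist())
pickle.dump(d,open("d0.pkl","wb"))
o=r.get_obs();print(o)
E
```

```text
side 53.0642576970272 321.57758242938485 233.615572798895 [[-0.806, -0.591, 0.011, 0.393], [-0.466, 0.624, -0.627, 0.336], [0.364, -0.51, -0.779, 1.193], [0.0, 0.0, 0.0, 1.0]]
top 53.73027654334219 310.8743721164995 242.84891016410782 [[-0.003, -1.0, -0.017, -0.032], [-0.999, 0.004, -0.054, 0.504], [0.054, 0.017, -0.998, 1.608], [0.0, 0.0, 0.0, 1.0]]
wrist 71.10471841701263 317.5709675811096 242.46608437321908 [[0.347, -0.938, -0.001, -0.623], [-0.902, -0.334, 0.275, -0.038], [-0.258, -0.094, -0.961, 0.378], [0.0, 0.0, 0.0, 1.0]]
{'time_s': 0.15, 'joints': array([ 1.14880914,  0.41177012, -0.01271782,  1.59684981,  0.00560443,
        1.13433567, -0.0821814 ]), 'joint_vel': array([-0.00027439, -0.0026473 ,  0.00074629, -0.0028751 ,  0.00067947,
        0.00033075, -0.00176074]), 'joint_torque': array([ 1.93248226e-03, -6.01036406e+01,  6.83065373e-01, -2.99646378e+01,
        1.39516377e-02,  7.96585868e-03,  5.88627515e-06]), 'position': array([ 0.21636543, -0.58593127,  0.23061343]), 'orientation': array([-3.09128821e+00, -5.52683916e-01,  5.12553494e-04]), 'force': array([-0.45193506,  0.1622891 , -0.38413648]), 'torque': array([ 0.04025502, -0.02358418,  0.00585411]), 'finger_force': 0.0, 'opening': 0.08574926130110481}
```

View pics/top0.png

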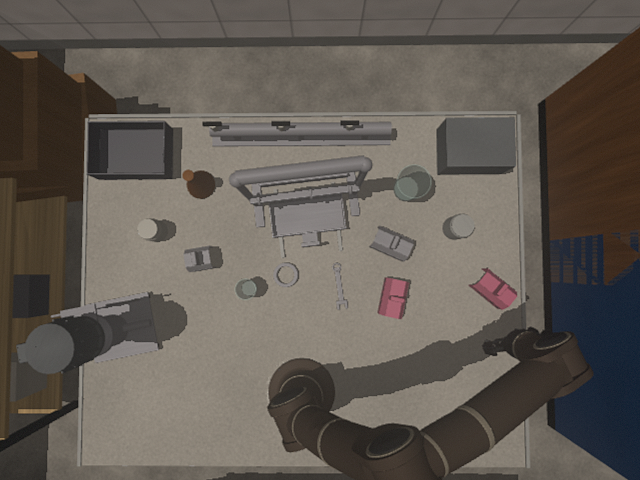

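View pics/side0.png

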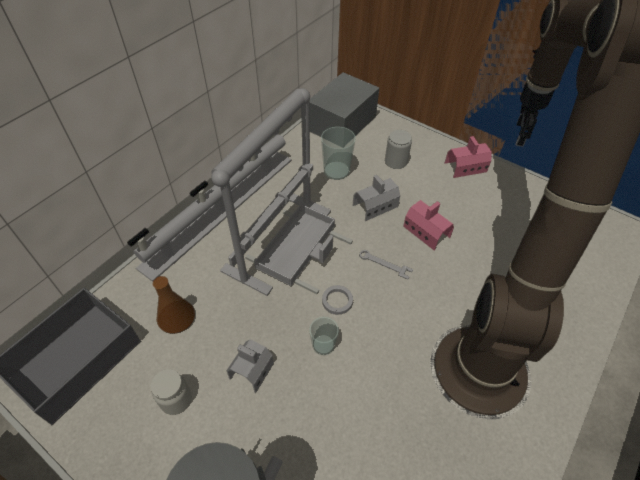

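Top view: grey long guard at about (393,243), short one at (202,258). The stand is at (305,190), its tray tab at (311,240), and the pink decoys are to the right. I'll zoom in for accurate features.

Run:
```python
import cv2,pickle
d=pickle.load(open("d0.pkl","rb"))
a=d["top"]["frame"][145:295,175:425]; cv2.imwrite("pics/tc.png",cv2.resize(cv2.convertScaleAbs(a,alpha=1.4),None,fx=3.2,fy=3.2,interpolation=cv2.INTER_CUBIC))
a=d["side"]["frame"][80:400,200:420]; cv2.imwrite("pics/sc.png",cv2.resize(cv2.convertScaleAbs(a,alpha=1.4),None,fx=1.85,fy=1.85,interpolation=cv2.INTER_CUBIC))
```

```text
(no output)
```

View pics/tc.png

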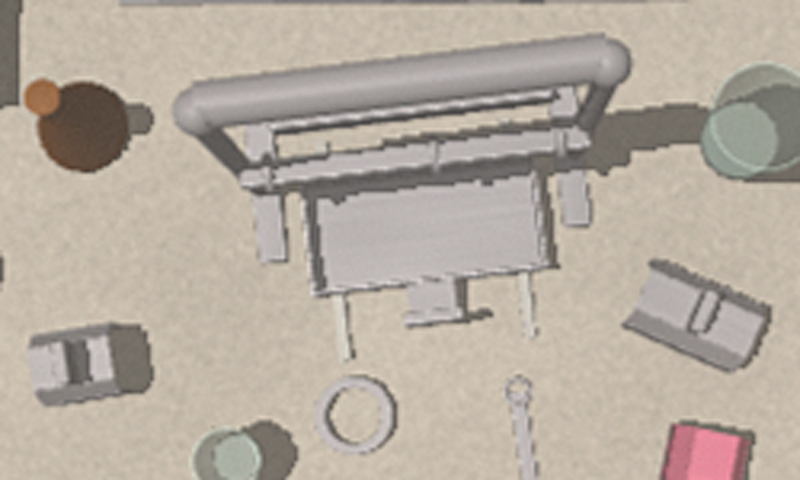

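View pics/sc.png

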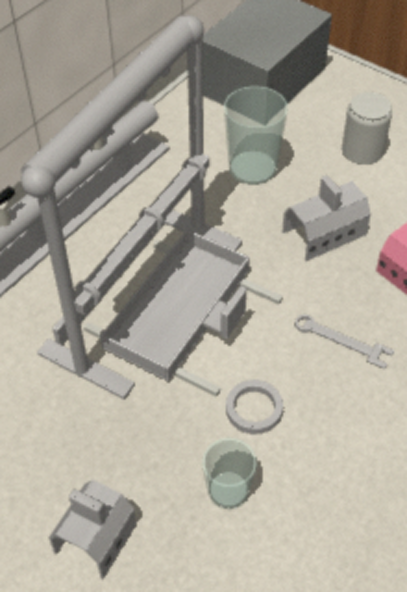

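Crops: collars show at crop (265,178), (436,157) and (562,143). The long guard's lug is at (706,312), the short guard's lug near (63,355) and the tab at (436,315). Next I'll project these to the world and cross-check with the side view.

```bash
cat > h.py <<'E'
import numpy as np
def ray(im,u,v):
    f=240/np.tan(np.radians(im["vertical_fov"])/2); W=np.array(im["world_to_cam"])
    R=W[:3,:3]; c=-R.T@W[:3,3]
    return c,R.T@np.array([(u-im["cx"])/f,(v-im["cy"])/f,1.])
def onz(im,u,v,z):
    c,d=ray(im,u,v); return c+d*(z-c[2])/d[2]
def tri(rays):
    A=b=0
    for c,d in rays:
        d=d/np.linalg.norm(d);P=np.eye(3)-np.outer(d,d);A=A+P;b=b+P@c
    return np.linalg.solve(A,b)
def proj(im,p):
    W=np.array(im["world_to_cam"]);q=W[:3,:3]@np.asarray(p)+W[:3,3]
    f=240/np.tan(np.radians(im["vertical_fov"])/2)
    return np.array([im["cx"]+f*q[0]/q[2],im["cy"]+f*q[1]/q[2]])
E
python3 - <<'E'
import pickle,numpy as np
from h import *
np.set_printoptions(precision=3,suppress=True)
d=pickle.load(open("d0.pkl","rb"));T,S=d["top"],d["side"]
t=lambda u,v:(u/3.2+175-.35,v/3.2+145-.35)
s=lambda u,v:(u/1.85+200,v/1.85+80)
for n,a,b,z in [("long lug",(706,312),(331,193),.12),("short lug",(63,358),(89,500),.12),("colL",(265,178),(88,297),.18),("colM",(436,157),(152,215),.18),("colR",(562,143),(199,163),.18),("hdrL",(195,107),(39,180),.4),("hdrR",(606,62),(190,30),.4),("tab",(436,317),(240,300),.096),("ring",(356,415),(254,405),.018),("beakS",(235,458),(230,455),.085)]:
    print(n,"top@z",onz(T,*t(*a),z),"side@z",onz(S,*s(*b),z),"tri",tri([ray(T,*t(*a)),ray(S,*s(*b))]))
for n,a,z in [("long ends top plate",[(650,262),(768,310),(735,370),(625,325)],.05),("short corners",[(30,345),(40,403),(110,326),(117,396)],.05)]:
    print(n,[onz(T,*t(*q),z)[:2] for q in a])
E
```

```text
long lug top@z [ 0.499 -0.305  0.12 ] side@z [ 0.488 -0.286  0.12 ] tri [ 0.5   -0.309  0.095]
short lug top@z [0.456 0.338 0.12 ] side@z [0.446 0.339 0.12 ] tri [0.453 0.339 0.111]
colL top@z [0.627 0.128 0.18 ] side@z [0.621 0.135 0.18 ] tri [0.629 0.13  0.169]
colM top@z [ 0.647 -0.037  0.18 ] side@z [ 0.648 -0.036  0.18 ] tri [ 0.648 -0.036  0.18 ]
colR top@z [ 0.66  -0.158  0.18 ] side@z [ 0.66  -0.165  0.18 ] tri [ 0.657 -0.159  0.186]
hdrL top@z [0.655 0.158 0.4  ] side@z [0.649 0.154 0.4  ] tri [0.652 0.155 0.401]
hdrR top@z [ 0.69 -0.18  0.4 ] side@z [ 0.687 -0.184  0.4  ] tri [ 0.687 -0.181  0.402]
tab top@z [ 0.497 -0.035  0.096] side@z [ 0.489 -0.039  0.096] tri [ 0.493 -0.037  0.095]
ring top@z [0.397 0.052 0.018] side@z [0.394 0.056 0.018] tri [0.396 0.052 0.01 ]
beakS top@z [0.354 0.17  0.085] side@z [0.354 0.171 0.085] tri [0.354 0.171 0.084]
long ends top plate [array([ 0.556, -0.258]), array([ 0.505, -0.38 ]), array([ 0.443, -0.345]), array([ 0.49 , -0.231])]
short corners [array([0.471, 0.392]), array([0.411, 0.381]), array([0.491, 0.308]), array([0.418, 0.3  ])]
```

```bash
cat >> h.py <<'E'
from scipy.spatial.transform import Rotation as Ro
TILT=50
def Rtool(psi,t=TILT):
    p,t=np.radians(psi),np.radians(t)
    ex=np.array([np.cos(p),np.sin(p),0]);ey=np.array([-np.sin(p),np.cos(p),0])
    a=np.sin(t)*ex-np.cos(t)*np.array([0,0,1]); y=-ey
    return np.column_stack([np.cross(y,a),y,a])
def tcp(g,psi,t=TILT): return np.asarray(g)+.019*Rtool(psi,t)[:,2]
def plan(o,p,R):
    w=Ro.from_matrix(R@Ro.from_rotvec(o["orientation"]).as_matrix().T).as_rotvec(degrees=True)
    print("target",np.round(p,4),"shift cm",np.round((np.asarray(p)-o["position"])*100,2),"turn",np.round(w,2),"|turn|",round(np.linalg.norm(w),1))
E
python3 - <<'E'
from h import *; from cell import r; import pickle,cv2
d=pickle.load(open("d0.pkl","rb"));T=d["top"]
h=cv2.cvtColor(T["frame"],cv2.COLOR_BGR2HSV)
m=cv2.inRange(h,(160,80,80),(179,255,255))
for c in cv2.findContours(m,0,2)[0]:
    if cv2.contourArea(c)>100:
        b=cv2.boundingRect(c);print(b,onz(T,b[0],b[1],.05),onz(T,b[0]+b[2],b[1]+b[3],.05))
o=r.get_obs()
plan(o,tcp([.5,-.305,.104+.13],-22.5),Rtool(-22.5))
E
```

```text
(378, 278, 31, 41) [ 0.38411797 -0.25705422  0.05      ] [ 0.24868609 -0.35787567  0.05      ]
(470, 269, 47, 40) [ 0.41312162 -0.56184871  0.05      ] [ 0.28102372 -0.71320302  0.05      ]
target [ 0.5134 -0.3106  0.2218] shift cm [29.71 27.54 -0.88] turn [ -1.07 -51.11 -40.01] |turn| 64.9
```

{"op": "play_rows", "data": {"moves": [[8.5,[1.9,1.7,0.5],[-0.1,-3.2,-2.5]],[8.5,[1.9,1.7,0.5],[-0.1,-3.2,-2.5]],[8.5,[1.9,1.7,0.5],[-0.1,-3.2,-2.5]],[8.5,[1.9,1.7,0.5],[-0.1,-3.2,-2.5]],[8.5,[1.9,1.7,0],[-0.1,-3.2,-2.5]],[8.5,[1.9,1.7,0],[-0.1,-3.2,-2.5]],[8.5,[1.9,1.7,0],[-0.1,-3.2,-2.5]],[8.5,[1.9,1.7,0],[-0.1,-3.2,-2.5]]]}}

```text
time_s: 0.82
position: [0.369, -0.4496, 0.2514]
orientation: [2.977, -0.006, 0.662]
force: [0.2, 1.0, -0.1]
opening: 0.0845
finger_force: 0.0
```

{"op": "play_rows", "data": {"moves": [[8.5,[1.8,1.7,0],[0,-3.2,-2.5]],[8.5,[1.8,1.7,0],[0,-3.2,-2.5]],[8.5,[1.8,1.7,0],[0,-3.2,-2.5]],[8.5,[1.8,1.7,0],[0,-3.2,-2.5]],[8.5,[1.8,1.7,0],[0,-3.2,-2.5]],[8.5,[1.8,1.7,0],[0,-3.2,-2.5]],[8.5,[1.8,1.7,0],[0,-3.2,-2.5]],[8.5,[1.8,1.7,0],[0,-3.2,-2.5]]]}}

```text
time_s: 1.48
position: [0.4879, -0.338, 0.2557]
orientation: [2.745, -0.447, 1.126]
force: [1.3, -1.4, -0.5]
opening: 0.0851
finger_force: 0.0
```

Run:
```python
from h import *; from cell import r; import pickle,cv2
d={n:r.get_image(n) for n in ["wrist","top"]};pickle.dump(d,open("d1.pkl","wb"))
cv2.imwrite("pics/w1.png",d["wrist"]["frame"])
o=r.get_obs();print(o["time_s"],o["joints"].round(2));plan(o,tcp([.5,-.305,.104+.13],-22.5),Rtool(-22.5))
for p in [(.5,-.305,.12),(.5,-.305,.104)]: print(proj(d["wrist"],p))
```

```text
1.5833 [ 1.48  0.13 -0.87  2.23 -1.03  0.14 -0.26]
target [ 0.5134 -0.3106  0.2218] shift cm [ 2.26  2.32 -3.57] turn [-0.93 -5.06 -3.99] |turn| 6.5
[271.55118421 352.86865982]
[273.44757224 356.47839858]
```

View pics/w1.png

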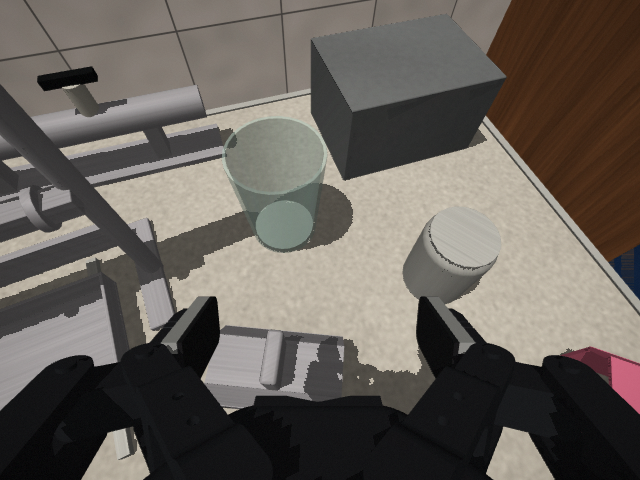

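The wrist view shows the long guard's lug at (272,357) between the open fingers. j5 and j6 have reached their limits, so I'll fit the kinematics from recorded states to see which tilt is reachable.

```bash
cat >> h.py <<'E'
def fk(q,k):
    d,L1,L2,L3,a,a7=k[:6]
    z,y=lambda t:Ro.from_rotvec([0,0,t]),lambda t:Ro.from_rotvec([0,t,0])
    R=z(q[0]+a);p=np.array([0,0,d]);R=R*y(q[1]);p=p+R.apply([0,0,L1]);R=R*z(q[2])*y(q[3]);p=p+R.apply([0,0,L2]);R=R*z(q[4])*y(q[5]);p=p+R.apply([0,0,L3]);R=R*z(q[6]+a7)
    return p,R
E
python3 - <<'E'
from h import *; from cell import r
from scipy.optimize import least_squares
o=r.get_obs()
D=[(np.array([1.14880914,0.41177012,-0.01271782,1.59684981,0.00560443,1.13433567,-0.0821814]),np.array([0.21636543,-0.58593127,0.23061343]),np.array([-3.09128821,-5.52683916e-01,5.12553494e-04])),(o["joints"],o["position"],o["orientation"])]
def res(k,full=1):
    e=[]
    for q,p,w in D:
        P,R=fk(q,k);e+=list(P-p)+list((R*Ro.from_rotvec(w).inv()).as_rotvec()*.3)
    return e
best=min((least_squares(res,[.3,.5,.47,.33,a,b]) for a in (-2.36,0.5) for b in (0,1.57,3.14,-1.57)),key=lambda s:s.cost)
print(best.x,best.cost);print(np.round(res(best.x),4));np.save("k.npy",best.x)
E
```

```text
[ 2.25534801 -1.95785617  0.07258633  0.12145116  0.63648118 -1.14746822] 0.14276637792036231
[-6.260e-02 -1.154e-01  7.830e-02 -8.000e-04 -2.000e-04 -1.484e-01
 -2.892e-01  2.352e-01 -7.830e-02  9.750e-02  3.210e-02  2.907e-01]
```

Run:
```python
from h import *; from cell import r
import itertools
from scipy.optimize import least_squares
o=r.get_obs()
D=[(np.array([1.14880914,0.41177012,-0.01271782,1.59684981,0.00560443,1.13433567,-0.0821814]),np.array([0.21636543,-0.58593127,0.23061343]),np.array([-3.09128821,-5.52683916e-01,5.12553494e-04])),(o["joints"],o["position"],o["orientation"])]
out=[]
for s in itertools.product((1,-1),repeat=4):
    S=np.array([s[0],1,s[1],1,s[2],1,s[3]])
    def res(k):
        e=[]
        for q,p,w in D:
            P,R=fk(q*S,k);e+=list(P-p)+list((R*Ro.from_rotvec(w).inv()).as_rotvec()*.3)
        return e
    for a in (-2.36,0):
      for b in (0,1.57,3.14,-1.57):
        t=least_squares(res,[.3,.5,.47,.33,a,b]);out.append((t.cost,s,t.x,np.round(res(t.x),3)))
out.sort(key=lambda t:t[0])
for t in out[:2]:print(t)
np.savez("k.npz",s=out[0][1],k=out[0][2])
```

```text
(np.float64(0.00016309512136005879), (-1, -1, -1, -1), array([ 0.23886076,  0.55206982,  0.44438318,  0.32474393, -0.06089752,
        1.51878977]), array([ 0.009,  0.005,  0.001,  0.   , -0.   , -0.003, -0.002, -0.006,
       -0.001, -0.01 ,  0.004, -0.007]))
(np.float64(0.00016309512136006204), (-1, -1, -1, -1), array([ 0.23886077,  0.55206981,  0.44438318,  0.32474393, -0.06089753,
        1.51878977]), array([ 0.009,  0.005,  0.001,  0.   , -0.   , -0.003, -0.002, -0.006,
       -0.001, -0.01 ,  0.004, -0.007]))
```

```bash
cat >> h.py <<'E'
LO=np.array([-2.95,-.29,-1.47,.14,-1.03,.13,-2.86]);HI=np.array([2.95,1.99,1.44,2.54,4.17,1.85,2.86])
S7=np.array([-1,1,-1,1,-1,1,-1])
def ik(p,R,seeds,m=.06):
    from scipy.optimize import least_squares
    k=np.load("k.npz")["k"];out=[]
    f=lambda q:np.r_[(lambda P,Q:np.r_[P-p,(Q*Ro.from_matrix(R).inv()).as_rotvec()*.3])(*fk(q*S7,k)),1e-3*(q-(LO+HI)/2)]
    for s in seeds:
        t=least_squares(f,np.clip(s,LO+m+.001,HI-m-.001),bounds=(LO+m,HI-m))
        out.append((np.linalg.norm(t.fun[:6]),t.x))
    return sorted(out,key=lambda z:z[0])
E
python3 - <<'E'
from h import *; from cell import r
rng=np.random.default_rng(0)
q0=r.get_obs()["joints"]
seeds=[q0]+[rng.uniform(LO,HI) for _ in range(24)]
np.set_printoptions(precision=2,suppress=True)
for n,g,psi in [("pickL",(.5,-.305,.104),-22.5),("pickL hover",(.5,-.305,.234),-22.5),("aboveL",(.6385,.045,.30),6.1),("placeS",(.6536,-.0965,.21),6.1),("pickS",(.453,.338,.104),8.5),("pickSrev",(.453,.338,.104),188.5)]:
  for t in (20,30,40,50):
    o=ik(tcp(g,psi,t),Rtool(psi,t),seeds)
    good=[x for x in o if x[0]<.004]
    far=sorted(good,key=lambda x:x[1][4])
    print(n,t,round(o[0][0],3),len(good),[x[1] for x in (far[:1]+far[-1:])])
E
```

```text
pickL 20 0.0 14 [array([ 0.59,  0.4 , -0.08,  2.1 , -0.1 ,  0.3 , -1.35]), array([ 0.59,  0.4 , -0.08,  2.1 , -0.1 ,  0.3 , -1.35])]
pickL 30 0.001 8 [array([ 1.08,  0.47, -0.68,  2.22,  1.43,  0.19, -2.8 ]), array([ 1.08,  0.47, -0.68,  2.22,  1.43,  0.19, -2.8 ])]
pickL 40 0.0 10 [array([ 0.61,  0.4 , -0.05,  2.33,  3.59,  0.31,  1.28]), array([ 0.61,  0.4 , -0.05,  2.33,  3.59,  0.31,  1.28])]
pickL 50 0.0 13 [array([0.39, 0.48, 0.25, 2.43, 3.6 , 0.68, 1.25]), array([0.39, 0.48, 0.25, 2.43, 3.6 , 0.68, 1.25])]
pickL hover 20 0.0 14 [array([ 0.41,  0.22,  0.13,  1.97, -0.17,  0.62, -1.3 ]), array([ 0.41,  0.22,  0.13,  1.97, -0.17,  0.62, -1.3 ])]
pickL hover 30 0.0 14 [array([ 0.5 ,  0.17,  0.05,  2.09, -0.31,  0.38, -1.15]), array([ 0.5 ,  0.17,  0.05,  2.09, -0.31,  0.38, -1.15])]
pickL hover 40 0.0 11 [array([ 0.52,  0.15,  0.04,  2.21, -0.97,  0.19, -0.48]), array([ 1.54,  0.3 , -1.15,  2.22,  1.07,  0.19, -2.45])]
pickL hover 50 0.0 12 [array([0.55, 0.16, 0.05, 2.33, 3.93, 0.29, 0.91]), array([0.55, 0.16, 0.05, 2.33, 3.93, 0.29, 0.91])]
aboveL 20 0.0 14 [array([-0.03,  0.24, 
[... 1292 characters left out ...]
,  4.07,  0.19, -0.18])]
pickS 50 0.0 9 [array([-0.81,  0.49, -0.24,  2.39,  2.08,  0.8 ,  1.91]), array([-0.81,  0.49, -0.24,  2.39,  2.08,  0.8 ,  1.91])]
pickSrev 20 0.0 11 [array([-0.  ,  0.89, -1.05,  1.66,  0.53,  1.3 ,  0.54]), array([-0.  ,  0.89, -1.05,  1.66,  0.53,  1.3 ,  0.54])]
pickSrev 30 0.0 11 [array([-0.02,  0.97, -1.04,  1.55,  0.44,  1.45,  0.59]), array([-0.02,  0.97, -1.04,  1.55,  0.44,  1.45,  0.59])]
pickSrev 40 0.0 12 [array([-0.05,  1.06, -1.02,  1.45,  0.37,  1.59,  0.63]), array([-0.05,  1.06, -1.02,  1.45,  0.37,  1.59,  0.63])]
pickSrev 50 0.0 13 [array([-0.07,  1.14, -1.01,  1.35,  0.29,  1.73,  0.64]), array([-0.07,  1.14, -1.01,  1.35,  0.29,  1.73,  0.64])]
```

Run:
```python
from h import *; from cell import r; import pickle,cv2
d=pickle.load(open("d1.pkl","rb"));W=d["wrist"]
P=[onz(W,*q,.12) for q in [(268,331),(284,333),(278,386),(262,384)]]
print(np.round(P,4),np.mean(P,0).round(4)); e=P[1]-P[2];print(np.degrees(np.arctan2(e[1],e[0])))
a=W["frame"][315:400,190:360];cv2.imwrite("pics/w1c.png",cv2.resize(a,None,fx=4.5,fy=4.5,interpolation=cv2.INTER_CUBIC))
plan(r.get_obs(),tcp([.498,-.305,.224],-22.5,25),Rtool(-22.5,25))
```

```text
[[ 0.5183 -0.3068  0.12  ]
 [ 0.5123 -0.3192  0.12  ]
 [ 0.4741 -0.3032  0.12  ]
 [ 0.4795 -0.2917  0.12  ]] [ 0.496  -0.3052  0.12  ]
-22.62956210760376
target [ 0.5054 -0.3081  0.2068] shift cm [ 1.46  2.57 -5.07] turn [ 7.81 18.36 -4.15] |turn| 20.4
```

View pics/w1c.png

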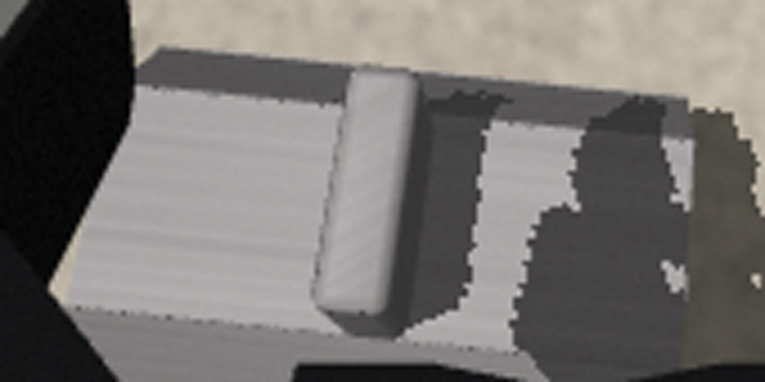

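The crop gives the lug's top face centre at (272,357), which is world (0.497,-0.304) with yaw -22.6°. I'll grasp at a 25° tilt, which leaves wrist margin.

{"op": "play_rows", "data": {"moves": [[8.5,[0.3,0.6,0],[1.6,3.7,-0.8]],[8.5,[0.3,0.6,0],[1.6,3.7,-0.8]],[8.5,[0.3,0.5,-1],[1.6,3.7,-0.8]],[8.5,[0.3,0.5,-2],[1.6,3.7,-0.8]],[8.5,[0.2,0.5,-2],[1.4,3.6,-0.9]],[8.5,[0,0,0],[0,0,0]],[8.5,[0,0,0],[0,0,0]]]}}

```text
time_s: 2.17
position: [0.5004, -0.3177, 0.2187]
orientation: [2.874, -0.509, 0.879]
force: [-0.3, -0.3, -0.2]
opening: 0.0856
finger_force: 0.0
```

Run:
```python
from h import *; from cell import r
o=r.get_obs();print(o["joints"].round(2));plan(o,tcp([.497,-.304,.106],-22.6,25),Rtool(-22.6,25))
```

```text
[ 0.85  0.14 -0.32  2.16 -0.28  0.27 -1.13]
target [ 0.5044 -0.3071  0.0888] shift cm [  0.41   1.06 -13.  ] turn [ 2.79  8.5  -2.63] |turn| 9.3
```

{"op": "play_rows", "data": {"moves": [[8.5,[0.2,0.5,0],[1.4,4.3,-1.3]],[8.5,[0.2,0.5,0],[1.4,4.2,-1.3]],[8.5,[0,0,-2],[0,0,0]],[8.5,[0,0,-2],[0,0,0]],[8.5,[0,0,-2],[0,0,0]],[8.5,[0,0,-2],[0,0,0]],[8.5,[0,0,0],[0,0,0]],[8.5,[0,0,0],[0,0,0]]]}}

```text
time_s: 2.83
position: [0.5021, -0.31, 0.1385]
orientation: [2.927, -0.59, 0.66]
force: [0.3, 0.1, 0.8]
opening: 0.085
finger_force: 0.0
```

Run:
```python
from h import *; from cell import r
o=r.get_obs();print(o["joints"].round(2));plan(o,tcp([.497,-.304,.106],-22.6,25),Rtool(-22.6,25))
```

```text
[ 0.63  0.28 -0.16  2.15 -0.    0.28 -1.48]
target [ 0.5044 -0.3071  0.0888] shift cm [ 0.23  0.29 -4.97] turn [-0.03  0.43  0.16] |turn| 0.5
```

{"op": "play_rows", "data": {"moves": [[8.5,[0.2,0.3,-1.3],[0,0.4,0.2]],[8.5,[0,0,-1.2],[0,0,0]],[8.5,[0,0,-1.2],[0,0,0]],[8.5,[0,0,-1.2],[0,0,0]],[8.5,[0,0,0],[0,0,0]],[8.5,[0,0,0],[0,0,0]],[4,[0,0,0],[0,0,0]],[2.5,[0,0,0],[0,0,0]]]}}

```text
time_s: 3.5
position: [0.5062, -0.3066, 0.0912]
orientation: [2.928, -0.581, 0.655]
force: [0.5, 0.3, 0.0]
opening: 0.0633
finger_force: 0.0
```

{"op": "play_rows", "data": {"moves": [[0.5,[0,0,0],[0,0,0]],[0.5,[0,0,0],[0,0,0]],[0.5,[0,0,0],[0,0,0]],[0.5,[0,0,0],[0,0,0]],[0.5,[0,0,0],[0,0,0]],[0.5,[0,0,0],[0,0,0]],[0.5,[0,0,0.5],[0,0,0]],[0.5,[0,0,0.5],[0,0,0]]]}}

```text
time_s: 4.17
position: [0.5044, -0.3053, 0.0989]
orientation: [2.931, -0.582, 0.647]
force: [-0.0, 0.8, -4.5]
opening: 0.0133
finger_force: 58.5
```

Run:
```python
from h import *; from cell import r
o=r.get_obs();print(o["joints"].round(2),o["force"],o["torque"]);plan(o,tcp([.497,-.304,.106],-22.6,25),Rtool(-22.6,25))
for g in [(.48,-.15,.33),(.48,.03,.33),(.6385,.045,.30)]:
    plan(o,tcp(g,6.1,25),Rtool(6.1,25))
```

```text
[ 0.59  0.35 -0.13  2.17  0.03  0.19 -1.51] [-2.25640750e-03  7.74199163e-01 -4.50567673e+00] [ 0.30399545  0.81359202 -0.0067005 ]
target [ 0.5044 -0.3071  0.0888] shift cm [ 0.   -0.17 -1.02] turn [-0.04 -0.09 -0.15] |turn| 0.2
target [ 0.488  -0.1491  0.3128] shift cm [-1.64 15.62 21.38] turn [-2.000e-02 -1.000e-01  2.855e+01] |turn| 28.6
target [0.488  0.0309 0.3128] shift cm [-1.64 33.62 21.38] turn [-2.000e-02 -1.000e-01  2.855e+01] |turn| 28.6
target [0.6465 0.0459 0.2828] shift cm [14.21 35.12 18.38] turn [-2.000e-02 -1.000e-01  2.855e+01] |turn| 28.6
```

{"op": "play_rows", "data": {"moves": [[0.5,[0,0,2],[0,0,0]],[0.5,[-0.2,0,3],[0,0,0]],[0.5,[-0.2,0,3],[0,0,0]],[0.5,[-0.2,1,3],[0,0,2]],[0.5,[-0.2,2,3],[0,0,3]],[0.5,[-0.2,2.5,3],[0,0,3]],[0.5,[-0.2,2.5,2.5],[0,0,3]],[0.5,[-0.2,2.5,2],[0,0,3]]]}}

```text
time_s: 4.83
position: [0.4909, -0.1997, 0.3169]
orientation: [3.027, -0.22, 0.674]
force: [0.1, -0.0, -4.4]
opening: 0.013
finger_force: 59.0
```

{"op": "play_rows", "data": {"moves": [[0.5,[-0.2,3,0],[0,0,3]],[0.5,[0,3,0],[0,0,3]],[0.5,[0,3,0],[0,0,3]],[0.5,[0,3,0],[0,0,3]],[0.5,[0,3,0],[0,0,2.5]],[0.5,[0,3,0],[0,0,0]],[0.5,[0,3,0],[0,0,0]],[0.5,[0,2,0],[0,0,0]]]}}

```text
time_s: 5.5
position: [0.4876, 0.0327, 0.3129]
orientation: [-3.04, -0.166, -0.672]
force: [-0.4, -0.3, -4.4]
opening: 0.0133
finger_force: 58.8
```

Run:
```python
from h import *; from cell import r
import cv2,pickle
d={n:r.get_image(n) for n in ["side","top","wrist"]};pickle.dump(d,open("d2.pkl","wb"))
a=np.hstack([d["wrist"]["frame"],d["side"]["frame"]]);cv2.imwrite("pics/ws2.png",cv2.resize(np.vstack([a[:, :640],a[:,640:]]),(400,600)))
o=r.get_obs();print(o["joints"].round(2),o["opening"],o["finger_force"],o["force"])
for g,t in [((.48,.03,.33),25),((.54,.036,.31),33),((.6385,.045,.30),25)]:
    plan(o,tcp(g,6.1,t),Rtool(6.1,t))
    # measured grasp point
R=Ro.from_rotvec(o["orientation"]).as_matrix();print((o["position"]-.019*R[:,2]).round(4))
```

```text
[ 0.48 -0.13 -0.58  2.1  -0.1   0.72 -1.52] 0.013481264557993648 59.03618574142456 [ 0.33579382 -1.62079412 -5.57831931]
target [0.488  0.0309 0.3128] shift cm [-0.   -0.04 -0.03] turn [ 0.03 -0.06 -0.21] |turn| 0.2
target [0.5503 0.0371 0.2941] shift cm [ 6.23  0.59 -1.9 ] turn [ 0.9  -8.01 -0.21] |turn| 8.1
target [0.6465 0.0459 0.2828] shift cm [15.85  1.46 -3.03] turn [ 0.03 -0.06 -0.21] |turn| 0.2
[0.4801 0.0304 0.3303]
```

View pics/ws2.png

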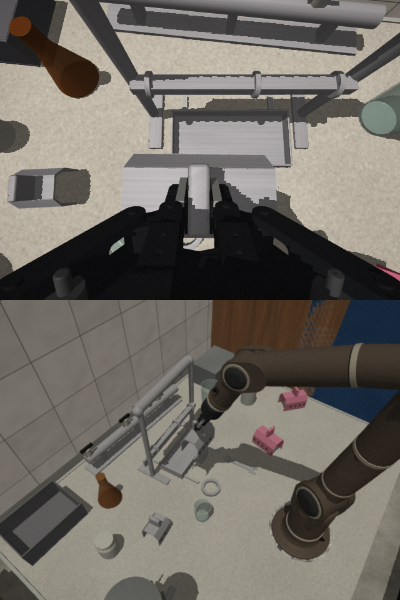

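Wrist view (0.625 scale): the collars are at (148,84), (257,84) and (338,83), with the held guard and its lug at (200,170). I'll check the stand estimate by reprojecting it, and view that crop with marks.

Run:
```python
from h import *
import cv2,pickle
d=pickle.load(open("d2.pkl","rb"));W=d["wrist"];f=W["frame"].copy()
ps=np.radians(6.1);O=np.array([.645,-.016,0]);ex=np.array([np.cos(ps),np.sin(ps),0]);ey=np.array([-np.sin(ps),np.cos(ps),0])
big=cv2.resize(f[90:300,190:580],None,fx=2.05,fy=2.05,interpolation=cv2.INTER_CUBIC)
P=lambda p:tuple(((proj(W,p)-[190,90]+.5)*2.05).astype(int))
for y in (.146,.138,-.016,-.024,-.138,-.146):
    cv2.line(big,P(O+ex*-.012+ey*y+[0,0,.18]),P(O+ex*.012+ey*y+[0,0,.18]),(0,0,255),1)
for x in(-.012,.012): cv2.line(big,P(O+ex*x+ey*.142+[0,0,.18]),P(O+ex*x-ey*.142+[0,0,.18]),(0,255,0),1)
# held guard predicted top plate corners
G=np.array([.4801,.0304,.3303])
for s in (1,-1):
    cv2.line(big,P(G+ex*.022-ey*.062*1+[0,0,-.026]),P(G+ex*.022+ey*.062+[0,0,-.026]),(255,0,0),1)
for s in(1,-1): cv2.circle(big,P(G+ex*.022+ey*.007*s+[0,0,.016]),2,(255,0,255),-1)
cv2.imwrite("pics/m2.png",big)
```

```text
(no output)
```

View pics/m2.png

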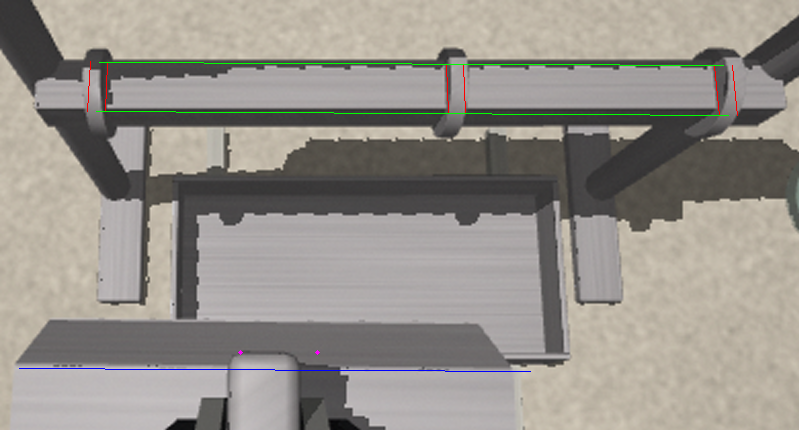

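The stand overlay fits within about 2 mm, and the guard is held centred. Next I'll enter leaning back about 33° to clear the nozzles, lower, then level.

Run:
```python
from h import *; from cell import r
o=r.get_obs()
for g,t in [((.60,.040,.312),33),((.631,.043,.308),33),((.631,.043,.255),33),((.6395,.044,.250),25),((.6395,.044,.2125),25)]:
    plan(o,tcp(g,6.1,t),Rtool(6.1,t))
```

```text
target [0.6103 0.0411 0.2961] shift cm [12.23  0.99 -1.7 ] turn [ 0.9  -8.01 -0.21] |turn| 8.1
target [0.6413 0.0441 0.2921] shift cm [15.33  1.29 -2.1 ] turn [ 0.9  -8.01 -0.21] |turn| 8.1
target [0.6413 0.0441 0.2391] shift cm [15.33  1.29 -7.4 ] turn [ 0.9  -8.01 -0.21] |turn| 8.1
target [0.6475 0.0449 0.2328] shift cm [15.95  1.36 -8.03] turn [ 0.03 -0.06 -0.21] |turn| 0.2
target [0.6475 0.0449 0.1953] shift cm [ 15.95   1.36 -11.78] turn [ 0.03 -0.06 -0.21] |turn| 0.2
```

{"op": "play_rows", "data": {"moves": [[0.5,[1,0.1,0],[0.2,-2,-0.2]],[0.5,[2,0.2,-0.3],[0.2,-2,0]],[0.5,[2.5,0.2,-0.3],[0.2,-2,0]],[0.5,[2.5,0.2,-0.3],[0.2,-2,0]],[0.5,[2.5,0.2,-0.3],[0,0,0]],[0.5,[1.8,0.1,-0.3],[0,0,0]],[0.5,[0,0,0],[0,0,0]],[0.5,[0,0,0],[0,0,0]]]}}

```text
time_s: 6.32
position: [0.6118, 0.0382, 0.2973]
orientation: [-2.982, -0.151, -0.88]
force: [-0.3, 0.2, -4.2]
opening: 0.0126
finger_force: 59.0
```

{"op": "play_rows", "data": {"moves": [[0.5,[1,0.1,-0.2],[0,0,0]],[0.5,[1,0.1,-0.2],[0,0,0]],[0.5,[1,0.1,0],[0,0,0]],[0.5,[0,0,0],[0,0,0]],[0.5,[0,0,0],[0,0,0]]]}}

```text
time_s: 6.73
position: [0.6421, 0.0418, 0.2953]
orientation: [-2.981, -0.152, -0.885]
force: [-0.0, 0.3, -4.8]
opening: 0.0132
finger_force: 58.9
```

Run:
```python
from h import *; from cell import r
o=r.get_obs();print(o["joints"].round(2),o["force"])
for g,t in [((.631,.043,.308),33),((.631,.043,.255),33),((.6395,.044,.250),25),((.6395,.044,.2125),25)]:
    plan(o,tcp(g,6.1,t),Rtool(6.1,t))
```

```text
[ 0.4   0.16 -0.62  1.95  0.28  0.5  -1.86] [-0.00671851  0.31517471 -4.84778857]
target [0.6413 0.0441 0.2921] shift cm [-0.08  0.23 -0.33] turn [0.02 0.06 0.26] |turn| 0.3
target [0.6413 0.0441 0.2391] shift cm [-0.08  0.23 -5.63] turn [0.02 0.06 0.26] |turn| 0.3
target [0.6475 0.0449 0.2328] shift cm [ 0.54  0.31 -6.25] turn [-0.81  8.02  0.26] |turn| 8.1
target [0.6475 0.0449 0.1953] shift cm [  0.54   0.31 -10.  ] turn [-0.81  8.02  0.26] |turn| 8.1
```

No contact. Next: lower, then level.

{"op": "play_rows", "data": {"moves": [[0.5,[0,0.2,-0.7],[0,0,0.2]],[0.5,[0,0,-1],[0,0,0]],[0.5,[0,0,-1],[0,0,0]],[0.5,[0,0,-1],[0,0,0]],[0.5,[0,0,-1],[0,0,0]],[0.5,[0,0,-0.8],[0,0,0]],[0.5,[0,0,0],[0,0,0]]]}}

```text
time_s: 7.32
position: [0.6408, 0.0436, 0.2379]
orientation: [-2.981, -0.157, -0.88]
force: [-0.0, 0.1, -5.2]
opening: 0.0131
finger_force: 59.0
```

{"op": "play_rows", "data": {"moves": [[0.5,[0.2,0,-0.2],[-0.2,2,0]],[0.5,[0.1,0,-0.2],[-0.2,2,0]],[0.5,[0.1,0.1,-0.2],[-0.2,2,0]],[0.5,[0.1,0,0],[-0.2,2,0]],[0.5,[0,0,0],[0,0,0]],[0.5,[0,0,0],[0,0,0]]]}}

```text
time_s: 7.82
position: [0.648, 0.045, 0.2351]
orientation: [-3.039, -0.16, -0.679]
force: [-0.3, 0.2, -3.5]
opening: 0.0136
finger_force: 59.0
```

Run:
```python
from h import *; from cell import r
o=r.get_obs();print(o["joints"].round(2),o["force"])
for g,t in [((.6395,.044,.2125),25)]:
    plan(o,tcp(g,6.1,t),Rtool(6.1,t))
```

```text
[ 0.34  0.29 -0.59  1.9   0.36  0.59 -1.92] [-0.33061475  0.16717939 -3.49423336]
target [0.6475 0.0449 0.1953] shift cm [-0.05 -0.02 -3.98] turn [-0.05  0.17  0.07] |turn| 0.2
```

{"op": "play_rows", "data": {"moves": [[0.5,[0,0,-0.7],[0,0,0]],[0.5,[0,0,-0.8],[0,0,0]],[0.5,[0,0,-0.8],[0,0,0]],[0.5,[0,0,-0.6],[0,0,0]],[0.5,[0,0,-0.3],[0,0,0]],[0.5,[0,0,-0.2],[0,0,0]],[0.5,[0,0,0],[0,0,0]],[0.5,[0,0,0],[0,0,0]]]}}

```text
time_s: 8.48
position: [0.6477, 0.045, 0.201]
orientation: [-3.04, -0.16, -0.677]
force: [0.1, 0.8, -4.3]
opening: 0.013
finger_force: 58.9
```

{"op": "play_rows", "data": {"moves": [[0.5,[0,0,-0.2],[0,0,0]],[0.5,[0,0,-0.2],[0,0,0]],[0.5,[0,0,0],[0,0,0]],[0.5,[0,0,0],[0,0,0]]]}}

```text
time_s: 8.82
position: [0.6475, 0.0448, 0.1968]
orientation: [-3.04, -0.16, -0.676]
force: [-0.2, 0.4, -4.7]
opening: 0.0129
finger_force: 59.0
```

{"op": "play_rows", "data": {"moves": [[0.5,[0,0,-0.1],[0,0,0]],[0.5,[0,0,-0.1],[0,0,0]],[0.5,[0,0,0],[0,0,0]],[0.5,[0,0,0],[0,0,0]]]}}

```text
time_s: 9.15
position: [0.648, 0.0449, 0.1963]
orientation: [-3.04, -0.16, -0.68]
force: [-6.5, -0.3, 5.8]
opening: 0.0135
finger_force: 60.7
```

{"op": "play_rows", "data": {"moves": [[0.5,[0,0,-0.1],[0,0,0]],[0.5,[0,0,0],[0,0,0]],[0.5,[0,0,0],[0,0,0]]]}}

```text
time_s: 9.4
position: [0.6481, 0.0449, 0.1963]
orientation: [-3.04, -0.16, -0.681]
force: [-12.0, -2.7, 13.8]
opening: 0.0131
finger_force: 62.1
```

{"op": "play_rows", "data": {"moves": [[0.5,[-0.1,0,0.1],[0,0,0]],[0.5,[-0.1,0,0],[0,0,0]],[0.5,[0,0,0],[0,0,0]],[0.5,[0,0,0],[0,0,0]]]}}

```text
time_s: 9.73
position: [0.6468, 0.045, 0.1963]
orientation: [-3.039, -0.16, -0.681]
force: [-1.5, -2.1, 6.5]
opening: 0.0132
finger_force: 60.4
```

Run:
```python
from h import *; from cell import r
import cv2,pickle
d={n:r.get_image(n) for n in ["side","wrist"]};pickle.dump(d,open("d3.pkl","wb"))
o=r.get_obs();print(o["force"],o["torque"]);plan(o,o["position"],Rtool(6.1,25))
a=cv2.resize(d["wrist"]["frame"][180:460,100:500],(800,560),interpolation=cv2.INTER_CUBIC)
b=cv2.resize(d["side"]["frame"][80:300,180:380],(480,528),interpolation=cv2.INTER_CUBIC)
c=np.zeros((528,800,3),np.uint8);c[:,:320]=b[:,:320];c[:336,320:]=cv2.resize(a,(480,336));cv2.imwrite("pics/p3.png",c)
```

```text
[-1.83125015 -1.73699915  7.03605355] [-0.18144087  0.29608565 -0.06301973]
target [0.6468 0.045  0.1963] shift cm [0. 0. 0.] turn [-0.03  0.27  0.07] |turn| 0.3
```

View pics/p3.png

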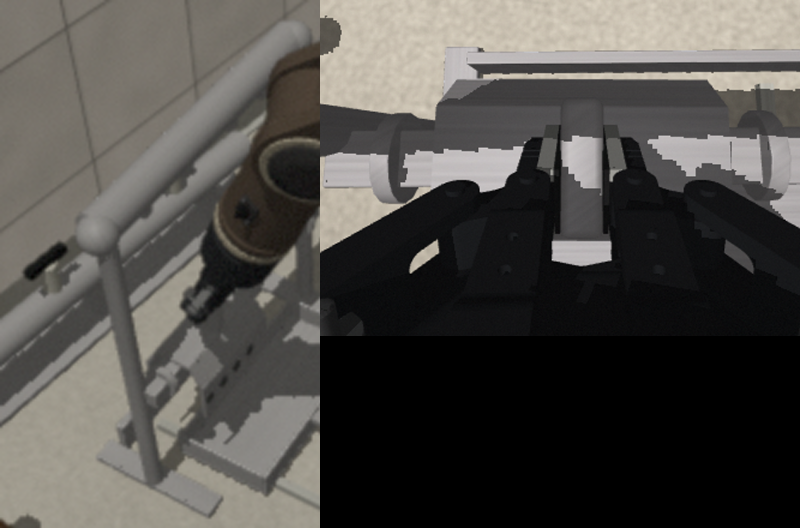

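The guard is astride the bar, midway between the collars: in the wrist crop the plate spans 436–728 and the collars sit at 395 and 765. Now I'll release it and retreat along the tool axis.

{"op": "play_rows", "data": {"moves": [[1.8,[0,0,0],[0,0,0]],[2.5,[0,0,0],[0,0,0]],[4,[0,0,0],[0,0,0]],[4.5,[0,0,0],[0,0,0]],[4.5,[-0.4,0,0.9],[0,0,0]],[4.5,[-0.9,-0.1,1.8],[0,0,0]],[4.5,[-1.1,-0.1,2.3],[0,0,0]],[4.5,[-1.3,-0.1,2.5],[0,0,0]]]}}

```text
time_s: 10.5
position: [0.6075, 0.0423, 0.2702]
orientation: [-3.04, -0.161, -0.673]
force: [1.0, -1.0, 1.3]
opening: 0.0451
finger_force: 0.0
```

Run:
```python
from h import *; from cell import r
import cv2,pickle
d={n:r.get_image(n) for n in ["side","top","wrist"]};pickle.dump(d,open("d4.pkl","wb"))
cv2.imwrite("pics/w4.png",d["wrist"]["frame"])
o=r.get_obs();print(o["joints"].round(2),o["force"],o["position"])
plan(o,tcp([.45,.1,.36],6.1,20),Rtool(6.1,20))
plan(o,tcp([.453,.338,.234],8.5,25),Rtool(8.5,25))
```

```text
[ 0.42  0.18 -0.65  1.93  0.25  0.64 -1.83] [-0.02161142  0.41681078 -0.65530827] [0.60894982 0.04203415 0.27288078]
target [0.4565 0.1007 0.3421] shift cm [-15.25   5.87   6.93] turn [-0.5   5.32  0.07] |turn| 5.3
target [0.4609 0.3392 0.2168] shift cm [-14.8   29.72  -5.61] turn [0.02 0.35 2.48] |turn| 2.5
```

View pics/w4.png

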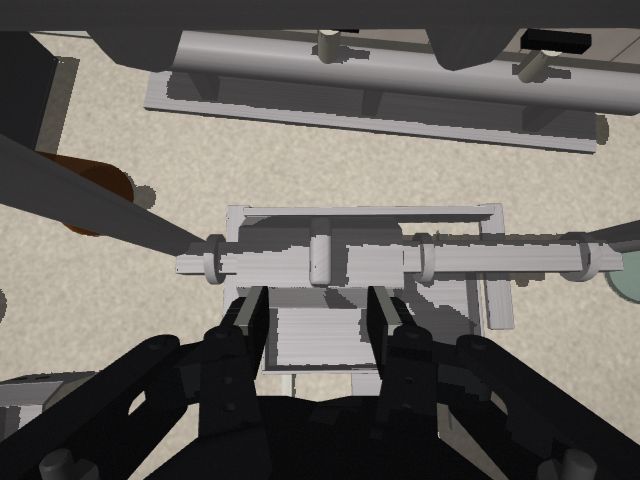

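The released guard hangs with its lug at (320,252), midway between the collars at 213 and 427. Next is the short guard.

{"op": "play_rows", "data": {"moves": [[6,[-2,0,1],[0,0,0]],[7,[-3,0,0.5],[0,0,0]],[8.5,[-3,1,0],[0,0,0.3]],[8.5,[-3,3,0],[0,0,0.3]],[8.5,[-2,3.5,0],[0,0,0.3]],[8.5,[-1,3.5,0],[0,0,0.3]],[8.5,[-0.5,3.5,0],[0,0,0.3]],[8.5,[-0.3,3.5,0],[0,0,0.3]]]}}

```text
time_s: 11.32
position: [0.46, 0.2226, 0.2852]
orientation: [-3.031, -0.208, -0.678]
force: [0.9, 0.2, -0.7]
opening: 0.085
finger_force: 0.0
```

{"op": "play_rows", "data": {"moves": [[8.5,[0,3.5,0],[0,0,0.3]],[8.5,[0,3.5,-1],[0,0,0.3]],[8.5,[0,3,-2],[0,0,0]],[8.5,[0,1.7,-2],[0,0,0]],[8.5,[0,0,-2],[0,0,0]],[8.5,[0,0,0],[0,0,0]],[8.5,[0,0,0],[0,0,0]]]}}

```text
time_s: 11.9
position: [0.4596, 0.3347, 0.221]
orientation: [-3.029, -0.229, -0.67]
force: [-0.5, 0.3, 0.7]
opening: 0.0851
finger_force: 0.0
```

Run:
```python
from h import *; from cell import r
import cv2,pickle
W4=pickle.load(open("d4.pkl","rb"))["wrist"];print("hung lug",onz(W4,320.5,252,.226).round(4))
d={n:r.get_image(n) for n in ["top","wrist"]};pickle.dump(d,open("d5.pkl","wb"))
o=r.get_obs();print(o["joints"].round(2),o["force"],o["position"])
plan(o,tcp([.453,.338,.234],8.5,25),Rtool(8.5,25))
W=d["wrist"]
c=proj(W,[.453,.338,.12]);print(c)
g=cv2.cvtColor(W["frame"],cv2.COLOR_BGR2GRAY);u,v=c.astype(int)
print("cols",np.arange(u-70,u+71,5)); 
for y in range(v-60,v+61,6): print(y,*[f"{g[min(y,479),x]:3d}" for x in range(u-70,u+71,5)])
```

```text
hung lug [0.6376 0.0444 0.226 ]
[-0.2   0.23 -0.78  2.03  0.72  0.76 -2.85] [0.26572291 0.54757146 0.26053294] [0.46087012 0.33443791 0.22318735]
target [0.4609 0.3392 0.2168] shift cm [ 0.01  0.47 -0.64] turn [-0.07  0.1  -0.01] |turn| 0.1
[312.7856739  306.42377799]
cols [242 247 252 257 262 267 272 277 282 287 292 297 302 307 312 317 322 327
 332 337 342 347 352 357 362 367 372 377 382]
246 152 157 156 157 148 159 155 156 149 153 149 157 155 155 152 156 157 154 150 153 161 155 149 148 152 151 155 148 148
252 142 155 159 150 150 151 155 152 154 157 159 151 157 157 151 159 163 154 155 155 157 157 159 160 152 145 142 149 154
258 150 156 151 151 149 155 155 153 155 158 155 153 150 151 155 149 149 155 161 158 148 157 161 156 143 149 151 148 151
264 158 152 147 158 153 144 155 150 154 158 156 154 159 156 160 154 155 149 158 157 159 153 147 146 156 156 150 155 147
270 160 156 157 159 151  85  84  85  87  84  84  84  85  86  87  88  87  88  89  89  88  90 120 154 145 158 148 152 153
276 154 154 156 158 159  83  84  83  83  85  85  84  85  84  87  85  85  84  88  86  87  86  85  66  64 147
[... 1112 characters left out ...]
  97  95  95  90  90  89  89  88  61  60  58  51  51  53  52  51  53  53  53  58  61  63  62  59  63
342 160 149 146 146 147  86  85  88  88  87  89  87  87  88  88  56  50  50  51  52  51  51  51  66  62  63  63  63  62
348 155 155 156 147 154  88  89  89  91  89  90  90 105 106 106 105 105 119  60  60  62  62  63  66  59  64 152 147  76
354 155 156 149 156 157 159 152 159 149 147 153 142 151 156 154 147 156 150 149 145 155 148 155 156  62  68 154 150 153
360 153 151 150 150 153 153 150 146 148 145 150 153 143 150 150 146 152 141 148 147 157 148 142 150 143 147 148 145 150
366 153 149 145 143 149 161 152 147 158 148 150 154 150 149 152 151 150 155 148 154 148 149 151 151 148 149 149 147 144
```

Run:
```python
from h import *
import cv2,pickle
W=pickle.load(open("d5.pkl","rb"))["wrist"];g=cv2.cvtColor(W["frame"],cv2.COLOR_BGR2GRAY)
print("    ",*range(286,332,2))
for y in range(276,346,3): print(y,*[f"{g[y,x]:3d}" for x in range(286,332,2)])
e=[onz(W,u,v,.078) for u,v in [(266,286),(352,287),(266,334),(352,334)]];print(np.round(e,3))
```

```text
286 288 290 292 294 296 298 300 302 304 306 308 310 312 314 316 318 320 322 324 326 328 330
276  86  84  85  85  85  86  85  86  85  85  85  84  86  87  84  85  84  86  85  85  83  85  86
279  84  83  85  85  82  84  84  84  82  84  83  82  84  84  83  84  82  85  84  85  84  84  84
282  86  85  85  85  84  85  85  86  67  64  67  65  66  76  85  87  87  88  87  87  86  87  87
285 153 154 154 154 154 154 126 125 141 141 140 136 136 132  92  62  61  64  64  63  64  62  64
288 149 151 151 151 151 150 116 138 159 157 155 148 141 140 101  54  62  61  60  62  61  58  60
291 152 153 153 152 153 153 118 141 159 154 147 146 146 141 102  56  62  61  63  64  62  64  62
294 156 154 155 155 156 154 120 136 153 152 150 147 145 143 104  56  65  63  63  65  63  66  65
297 152 151 151 151 152 152 115 137 154 151 150  70  61  60  55  47  63  64  64  63  64  63  65
300 151 153 154 153 152 152 116 137 156 157 152  71  61  61  57  50  64  63  64  62  63  65  64
303 152 152 152 152 154 153 117 139  70  60  62  61  60  63  55  48  62  63  64  63  62  63  62
306 153 150 152 151 152 150 116 136  70  60  62 
[... 680 characters left out ...]
 58  54  44  62  64  64  63  63  63  64
330 157 157 155 157 157 155 102  55  60  62  62  58  58  60  55  45  66  64  65  64  65  64  63
333 153 152 152 151 150 151 100  53  62  59  60  62  60  57  54  44  62  64  63  61  61  61  63
336  89  90  90  89  89  91  67  53  61  61  60  58  58  58  53  48  51  50  51  52  52  51  53
339  87  88  89  89  90  89  88  51  53  53  52  52  52  51  51  50  52  52  51  53  51  51  52
342  88  88  86  89  87  87  88  89  87  87  89  86  86  88  90  90  51  51  50  52  51  50  51
345  87  87  87  88  86  88  86  89  87  87  86  86  88  87  87  86  87  87  87  54  51  50  50
[[0.463 0.383 0.078]
 [0.474 0.306 0.078]
 [0.422 0.375 0.078]
 [0.433 0.301 0.078]]
```

Run:
```python
from h import *
from cell import r; import pickle
W=pickle.load(open("d5.pkl","rb"))["wrist"]
for q in [(307,282),(307,310),(307,339),(298,310),(316,310)]: print(onz(W,*q,.12).round(4))
o=r.get_obs()
g=(onz(W,307,282,.12)+onz(W,307,339,.12))/2;g[2]=.106;print(g)
plan(o,tcp(g,8.4,25),Rtool(8.4,25))
```

```text
[0.4707 0.3452 0.12  ]
[0.4497 0.342  0.12  ]
[0.4285 0.3386 0.12  ]
[0.4487 0.3487 0.12  ]
[0.4507 0.3352 0.12  ]
[0.4495985  0.34193859 0.106     ]
target [0.4575 0.3431 0.0888] shift cm [ -0.33   0.87 -13.44] turn [-0.07  0.1  -0.11] |turn| 0.2
```

{"op": "play_rows", "data": {"moves": [[8.5,[-0.3,0.6,0],[0,0,0]],[8.5,[0,0,-2],[0,0,0]],[8.5,[0,0,-2],[0,0,0]],[8.5,[0,0,-2],[0,0,0]],[8.5,[0,0,-2],[0,0,0]],[8.5,[0,0,-1],[0,0,0]],[8.5,[0,0,0],[0,0,0]],[8.5,[0,0,0],[0,0,0]]]}}

```text
time_s: 12.67
position: [0.4582, 0.3398, 0.1499]
orientation: [-3.029, -0.224, -0.668]
force: [0.7, -0.6, 0.8]
opening: 0.0848
finger_force: 0.0
```

Run:
```python
from h import *
from cell import r
o=r.get_obs();print(o["joints"].round(2))
plan(o,tcp([.4497,.340,.106],8.4,25),Rtool(8.4,25))
```

```text
[-0.9   0.26 -0.01  2.14  0.64  0.51 -2.85]
target [0.4576 0.3412 0.0888] shift cm [-0.06  0.13 -6.11] turn [ 0.01 -0.14 -0.05] |turn| 0.2
```

{"op": "play_rows", "data": {"moves": [[8.5,[0,0.1,-1.2],[0,0,0]],[8.5,[0,0,-1.2],[0,0,0]],[8.5,[0,0,-1.2],[0,0,0]],[8.5,[0,0,-1.2],[0,0,0]],[8.5,[0,0,0],[0,0,0]],[8.5,[0,0,0],[0,0,0]]]}}

```text
time_s: 13.17
position: [0.4584, 0.3407, 0.1016]
orientation: [-3.03, -0.223, -0.667]
force: [-0.8, -0.3, 0.3]
opening: 0.0852
finger_force: 0.0
```

Run:
```python
from h import *
from cell import r
o=r.get_obs();print(o["joints"].round(2))
plan(o,tcp([.4497,.340,.106],8.4,25),Rtool(8.4,25))
```

```text
[-1.14  0.35  0.28  2.19  0.6   0.35 -2.85]
target [0.4576 0.3412 0.0888] shift cm [-0.08  0.05 -1.28] turn [ 0.03 -0.18 -0.02] |turn| 0.2
```

{"op": "play_rows", "data": {"moves": [[8.5,[-0.1,0,-0.6],[0,0,0]],[8.5,[0,0,-0.5],[0,0,0]],[8.5,[0,0,0],[0,0,0]],[5,[0,0,0],[0,0,0]],[3,[0,0,0],[0,0,0]],[1.8,[0,0,0],[0,0,0]],[0.5,[0,0,0],[0,0,0]],[0.5,[0,0,0],[0,0,0]]]}}

```text
time_s: 13.83
position: [0.457, 0.3409, 0.0904]
orientation: [-3.029, -0.224, -0.668]
force: [0.4, -0.0, -1.0]
opening: 0.025
finger_force: 0.0
```

{"op": "play_rows", "data": {"moves": [[0.5,[0,0,0],[0,0,0]],[0.5,[0,0,0],[0,0,0]],[0.5,[0,0,0],[0,0,0]]]}}

```text
time_s: 14.08
position: [0.4568, 0.3409, 0.0902]
orientation: [-3.029, -0.225, -0.667]
force: [-0.3, 0.4, 0.6]
opening: 0.0132
finger_force: 60.8
```

{"op": "play_rows", "data": {"moves": [[0.5,[0,0,0.5],[0,0,0]],[0.5,[0,0,1],[0,0,0]],[0.5,[0,0,2],[0,0,0]],[0.5,[0,0,2],[0,0,0]],[0.5,[0,0,0],[0,0,0]]]}}

```text
time_s: 14.5
position: [0.4581, 0.342, 0.1488]
orientation: [-3.025, -0.222, -0.671]
force: [0.9, 0.5, -2.0]
opening: 0.013
finger_force: 60.7
```

Run:
```python
from h import *
from cell import r
o=r.get_obs();print(o["joints"].round(2),o["force"])
for g in ((.47,.30,.33),(.49,-.11,.33)): plan(o,tcp(g,6.1,25),Rtool(6.1,25))
```

```text
[-1.14  0.26  0.27  2.15  0.51  0.46 -2.74] [ 0.88787906  0.54040863 -1.99751208]
target [0.478  0.3009 0.3128] shift cm [ 1.98 -4.11 16.4 ] turn [-0.18  0.   -2.35] |turn| 2.4
target [ 0.498  -0.1091  0.3128] shift cm [  3.98 -45.11  16.4 ] turn [-0.18  0.   -2.35] |turn| 2.4
```

{"op": "play_rows", "data": {"moves": [[0.5,[0,0,2.5],[0,0,0]],[0.5,[0.2,-0.5,3],[0,0,-0.4]],[0.5,[0.3,-1,3],[0,0,-0.4]],[0.5,[0.3,-2,3],[0,0,-0.4]],[0.5,[0.3,-2.5,2.5],[0,0,-0.4]],[0.5,[0.3,-3,2],[0,0,-0.4]],[0.5,[0.3,-3,0.4],[0,0,-0.4]],[0.5,[0.3,-3,0],[0,0,0]]]}}

```text
time_s: 15.17
position: [0.4773, 0.1897, 0.3105]
orientation: [-3.04, -0.16, -0.673]
force: [0.7, -0.1, -2.4]
opening: 0.0132
finger_force: 60.6
```

{"op": "play_rows", "data": {"moves": [[0.5,[0.3,-3,0],[0,0,0]],[0.5,[0.3,-3,0],[0,0,0]],[0.5,[0.3,-3,0],[0,0,0]],[0.5,[0.3,-3,0],[0,0,0]],[0.5,[0.3,-3,0],[0,0,0]],[0.5,[0.2,-3,0],[0,0,0]],[0.5,[0.2,-3,0],[0,0,0]],[0.5,[0,-3,0],[0,0,0]]]}}

```text
time_s: 15.83
position: [0.4953, -0.0509, 0.3085]
orientation: [-3.043, -0.161, -0.669]
force: [-0.3, 0.0, -2.1]
opening: 0.0134
finger_force: 60.6
```

Run:
```python
from h import *
from cell import r
o=r.get_obs();print(o["joints"].round(2),o["force"],o["opening"])
plan(o,tcp((.49,-.115,.33),6.1,25),Rtool(6.1,25))
plan(o,tcp((.615,-.101,.312),6.1,33),Rtool(6.1,33))
```

```text
[-0.85 -0.25  0.76  2.15  0.23  0.75 -1.66] [-0.25985615  0.04119226 -2.14347382] 0.01343055924667675
target [ 0.498  -0.1141  0.3128] shift cm [ 0.26 -6.32  0.43] turn [ 0.04 -0.2   0.06] |turn| 0.2
target [ 0.6253 -0.0999  0.2961] shift cm [12.99 -4.9  -1.24] turn [ 0.89 -8.15  0.07] |turn| 8.2
```

{"op": "play_rows", "data": {"moves": [[0.5,[0,-2,0.2],[0,0,0]],[0.5,[0,-2,0.2],[0.2,-2,0]],[0.5,[0,-2,0],[0.2,-2,0]],[0.5,[1,0.1,0],[0.2,-2,0]],[0.5,[2,0.2,0],[0.2,-2,0]],[0.5,[2.5,0.2,-0.3],[0,0,0]],[0.5,[2,0.2,-0.3],[0,0,0]],[0.5,[0,0,0],[0,0,0]]]}}

```text
time_s: 16.5
position: [0.573, -0.1019, 0.3071]
orientation: [-2.984, -0.16, -0.882]
force: [0.1, -0.1, -1.9]
opening: 0.0132
finger_force: 60.5
```

Run:
```python
from h import *
from cell import r
o=r.get_obs();print(o["joints"].round(2),o["force"],o["opening"])
plan(o,tcp((.615,-.101,.312),6.1,33),Rtool(6.1,33))
plan(o,tcp((.6465,-.0975,.31),6.1,33),Rtool(6.1,33))
```

```text
[-0.98 -0.13  1.12  2.11 -0.05  0.53 -1.26] [ 0.12184017 -0.06490952 -1.9289619 ] 0.013201195504558675
target [ 0.6253 -0.0999  0.2961] shift cm [ 5.23  0.2  -1.11] turn [ 0.23 -0.06  0.04] |turn| 0.2
target [ 0.6568 -0.0964  0.2941] shift cm [ 8.38  0.55 -1.31] turn [ 0.23 -0.06  0.04] |turn| 0.2
```

{"op": "play_rows", "data": {"moves": [[0.5,[1.5,0.1,-0.3],[0,0,0]],[0.5,[1.8,0.1,-0.3],[0,0,0]],[0.5,[1.8,0.1,-0.3],[0,0,0]],[0.5,[1.6,0.1,-0.3],[0,0,0]],[0.5,[1.0,0.1,0],[0,0,0]],[0.5,[0.6,0,0],[0,0,0]],[0.5,[0,0,0],[0,0,0]],[0.5,[0,0,0],[0,0,0]]]}}

```text
time_s: 17.17
position: [0.6293, -0.0988, 0.2919]
orientation: [-2.989, -0.149, -0.842]
force: [-0.1, -0.0, -2.1]
opening: 0.0137
finger_force: 60.5
```

Run:
```python
from h import *
from cell import r
o=r.get_obs();print(o["joints"].round(2),o["force"],o["opening"])
for g,t in [((.6465,-.0975,.308),33),((.6465,-.0975,.255),33),((.6545,-.0965,.250),25)]: plan(o,tcp(g,6.1,t),Rtool(6.1,t))
```

```text
[-0.87  0.21  1.21  2.01 -0.7   0.64 -0.71] [-0.09612518 -0.04467977 -2.0684991 ] 0.013675444922677644
target [ 0.6568 -0.0964  0.2921] shift cm [2.74 0.24 0.02] turn [-0.14 -1.55  0.3 ] |turn| 1.6
target [ 0.6568 -0.0964  0.2391] shift cm [ 2.74  0.24 -5.28] turn [-0.14 -1.55  0.3 ] |turn| 1.6
target [ 0.6625 -0.0956  0.2328] shift cm [ 3.31  0.31 -5.91] turn [-0.96  6.41  0.32] |turn| 6.5
```

{"op": "play_rows", "data": {"moves": [[0.5,[0.7,0.1,0.1],[0,-0.8,0.2]],[0.5,[0.7,0.1,0.1],[0,-0.7,0.1]],[0.5,[0.7,0,0],[0,0,0]],[0.5,[0.6,0,0],[0,0,0]],[0.5,[0,0,0],[0,0,0]],[0.5,[0,0,0],[0,0,0]]]}}

```text
time_s: 17.67
position: [0.6573, -0.0961, 0.2943]
orientation: [-2.977, -0.16, -0.882]
force: [-0.6, -0.8, -2.4]
opening: 0.0132
finger_force: 60.5
```

Run:
```python
from h import *
from cell import r
o=r.get_obs();print(o["joints"].round(2),o["force"],o["opening"])
for g,t in [((.6465,-.0975,.308),33),((.6465,-.0975,.255),33),((.6545,-.0965,.250),25)]: plan(o,tcp(g,6.1,t),Rtool(6.1,t))
```

```text
[-0.79  0.26  1.14  1.97 -0.79  0.64 -0.65] [-0.63746217 -0.77638355 -2.4350103 ] 0.013151328013269866
target [ 0.6568 -0.0964  0.2921] shift cm [-0.05 -0.03 -0.23] turn [-0.12  0.   -0.07] |turn| 0.1
target [ 0.6568 -0.0964  0.2391] shift cm [-0.05 -0.03 -5.53] turn [-0.12  0.   -0.07] |turn| 0.1
target [ 0.6625 -0.0956  0.2328] shift cm [ 0.52  0.04 -6.15] turn [-0.97  7.96 -0.07] |turn| 8.0
```

Target pose reached. Next: lower and level.

{"op": "play_rows", "data": {"moves": [[0.5,[0,0,-0.7],[0,0,0]],[0.5,[0,0,-1],[0,0,0]],[0.5,[0,0,-1],[0,0,0]],[0.5,[0,0,-1],[0,0,0]],[0.5,[0,0,-1],[0,0,0]],[0.5,[0,0,-0.8],[0,0,0]],[0.5,[0,0,0],[0,0,0]]]}}

```text
time_s: 18.25
position: [0.6559, -0.0957, 0.2371]
orientation: [-2.978, -0.159, -0.878]
force: [-0.4, 0.2, -1.1]
opening: 0.0135
finger_force: 60.5
```

{"op": "play_rows", "data": {"moves": [[0.5,[0.2,0,-0.2],[-0.2,2,0]],[0.5,[0.1,0,-0.2],[-0.2,2,0]],[0.5,[0.1,0.1,-0.2],[-0.2,2,0]],[0.5,[0.1,0,0],[-0.2,2,0]],[0.5,[0,0,0],[0,0,0]],[0.5,[0,0,0],[0,0,0]]]}}

```text
time_s: 18.75
position: [0.6626, -0.095, 0.2335]
orientation: [-3.038, -0.163, -0.675]
force: [0.2, -0.5, -2.0]
opening: 0.013
finger_force: 60.6
```

Run:
```python
from h import *
from cell import r
o=r.get_obs();print(o["joints"].round(2),o["force"])
plan(o,tcp((.6545,-.0965,.2135),6.1,25),Rtool(6.1,25))
```

```text
[-0.67  0.42  1.05  1.92 -0.83  0.74 -0.65] [ 0.18490703 -0.54898666 -2.01750883]
target [ 0.6625 -0.0956  0.1963] shift cm [-0.01 -0.07 -3.72] turn [-0.14  0.03 -0.08] |turn| 0.2
```

{"op": "play_rows", "data": {"moves": [[0.5,[0,0,-0.7],[-0.1,0,0]],[0.5,[0,0,-0.8],[0,0,0]],[0.5,[0,0,-0.8],[0,0,0]],[0.5,[0,0,-0.6],[0,0,0]],[0.5,[0,0,-0.3],[0,0,0]],[0.5,[0,0,-0.2],[0,0,0]],[0.5,[0,0,0],[0,0,0]],[0.5,[0,0,0],[0,0,0]]]}}

```text
time_s: 19.42
position: [0.6623, -0.0952, 0.1995]
orientation: [-3.039, -0.162, -0.674]
force: [-0.6, -0.5, -1.8]
opening: 0.013
finger_force: 60.6
```

{"op": "play_rows", "data": {"moves": [[0.5,[0,0,-0.1],[0,0,0]],[0.5,[0,0,-0.1],[0,0,0]],[0.5,[0,0,0],[0,0,0]],[0.5,[0,0,0],[0,0,0]]]}}

```text
time_s: 19.75
position: [0.6623, -0.0948, 0.1975]
orientation: [-3.038, -0.163, -0.673]
force: [0.2, -0.3, -2.1]
opening: 0.0132
finger_force: 60.6
```

{"op": "play_rows", "data": {"moves": [[0.5,[0,0,-0.1],[0,0,0]],[0.5,[0,0,-0.1],[0,0,0]],[0.5,[0,0,0],[0,0,0]],[0.5,[0,0,0],[0,0,0]]]}}

```text
time_s: 20.08
position: [0.6627, -0.0949, 0.1963]
orientation: [-3.038, -0.163, -0.675]
force: [-3.4, 1.7, 5.0]
opening: 0.0133
finger_force: 61.7
```

Seated with light contact (7 N). Next: release and back out along the tool axis.

{"op": "play_rows", "data": {"moves": [[1.8,[0,0,0],[0,0,0]],[2.5,[0,0,0],[0,0,0]],[4,[0,0,0],[0,0,0]],[4.5,[0,0,0],[0,0,0]],[4.5,[-0.4,0,0.9],[0,0,0]],[4.5,[-0.9,-0.1,1.8],[0,0,0]],[4.5,[-1.1,-0.1,2.3],[0,0,0]],[4.5,[-1.3,-0.1,2.5],[0,0,0]]]}}

```text
time_s: 20.75
position: [0.6244, -0.0984, 0.2708]
orientation: [-3.04, -0.162, -0.671]
force: [0.3, 0.3, 0.7]
opening: 0.0454
finger_force: 0.0
```

Run:
```python
from h import *; from cell import r
import cv2,pickle
d={n:r.get_image(n) for n in ["side","top","wrist"]};pickle.dump(d,open("d6.pkl","wb"))
o=r.get_obs();print(o["joints"].round(2),o["force"],o["position"]);W=d["wrist"]
g=cv2.cvtColor(W["frame"],cv2.COLOR_BGR2GRAY)
for p in [(.6536,-.0965,.226),(.6385,.0447,.226)]:
    c=proj(W,p);print(c);u,v=c.astype(int)
    if not(50<u<590 and 50<v<430): continue
    print("    ",*range(u-40,u+41,4))
    for y in range(v-48,v+49,5): print(y,*[f"{g[y,x]:3d}" for x in range(u-40,u+41,4)])
```

```text
[-0.81  0.31  1.18  1.95 -0.69  0.76 -0.73] [-0.01552878  0.51248203 -0.4468957 ] [ 0.62555223 -0.09811143  0.27266716]
[318.42579057 251.9622655 ]
     278 282 286 290 294 298 302 306 310 314 318 322 326 330 334 338 342 346 350 354 358
203 207 198 202 200 197 197 196 196 210 198 197 202 202 198 202 194 203 194 200 199 201
208 180 179 181 182 179 179 178 178 179 177 179 179 179 180 179 180 180 180 179 181 179
213 184 184 184 185 190 189 187 186 186 185 185 186 186 184 184 181 184 182 181 180 177
218  64  65  66  65  66  66  66  66  71  74  76  74  63  66  67  69  69  69  67  69  69
223  64  63  63  65  65  65  66  66  79  80  78  77  70  67  66  66  66  67  66  67  67
228  71  71  72  73  73  73  73  67  78  77  77  79  72  75  73  72  73  75  73  74  73
233  79  79  79  79  80  81  80  65  78  77  81  79  74  79  79  79  80  80  79  79  79
238  81  80  82  81  80  83  81 130 197 191 188 179 119  82  83  83  84  83  80  82  81
243  77  79  79  80  79  79  80  69 195 192 188 179 119  80  82  82  83  83  82  82  82
248 191 191 191 191 191 191 192  78 198 191 187 180 118  83  84  83  84
[... 2060 characters left out ...]
 171 171 173 172 176 174 174 175 176 177 183 188 145  83  58  57  58  58  58  57  59
269 167 168 169 170 171 171 171 172 175 181 181 188 135  74  58  58  57  58  57  57  59
274 172 173 173 176 177 177 179 180 175 184 182 191 126  62  58  59  57  55  58  59  59
279 176 175 177 178 178 179 180 180 175 182 183 187 116  59  57  58  57  57  58  57  56
284 172 173 173 176 176 176 179 178 149 153 149 148  95  58  57  56  58  58  57  57  58
289  87 121 121 130 131 132 132 110 133 134 134 135 134 139 137 142 147 146 148 147 147
294 112 113 114 114 114 113 114 116 116 118 119 118 119 119 119 120 119 119 120 121 122
299 187 149 114 114 113 114 113 116 115 116 117 117 116 117 118 117 119 117 117 119 119
```

Both lugs sit within about 1 mm of their predicted seated positions, so both guards hang free. Next is the tray push; first I'll check that the tilt is reachable.

Run:
```python
from h import *; from cell import r
o=r.get_obs();q0=o["joints"];rng=np.random.default_rng(1)
np.set_printoptions(precision=2,suppress=True)
seeds=[q0]+[rng.uniform(LO,HI) for _ in range(10)]
for t in (8,15,20):
  for p in [(.456,-.038,.08),(.53,-.028,.08)]:
    s=ik(np.array(p),Rtool(6.1,t),seeds);print(t,p,s[0][0].round(4),s[0][1])
plan(o,(.456,-.038,.20),Rtool(6.1,15))
```

```text
8 (0.456, -0.038, 0.08) 0.0 [ 0.1   0.3  -0.06  2.24 -0.02  0.47 -1.4 ]
8 (0.53, -0.028, 0.08) 0.0 [ 0.07  0.39 -0.08  2.08  0.02  0.53 -1.47]
15 (0.456, -0.038, 0.08) 0.0 [ 0.19  0.26 -0.15  2.33 -0.07  0.3  -1.34]
15 (0.53, -0.028, 0.08) 0.0 [ 0.13  0.36 -0.13  2.17 -0.    0.36 -1.44]
20 (0.456, -0.038, 0.08) 0.0001 [ 0.05  0.25  0.03  2.39 -0.52  0.19 -0.88]
20 (0.53, -0.028, 0.08) 0.0 [ 0.19  0.34 -0.19  2.24 -0.01  0.23 -1.43]
target [ 0.46 -0.04  0.2 ] shift cm [-16.96   6.01  -7.27] turn [-1.25 10.13 -0.04] |turn| 10.2
```

{"op": "play_rows", "data": {"moves": [[0,[-2,0,0.5],[0,0,0]],[0,[-3,0,0],[0,0,0]],[0,[-3,0,0],[0,0,0]],[0,[-3,1.5,0],[0,0,0]],[0,[-3,1.5,-1],[-0.2,2,0]],[0,[-2,1.5,-2],[-0.3,2.5,0]],[0,[-1,1.5,-2],[-0.3,2.5,0]],[0,[0,0,-2],[-0.4,3,0]]]}}

```text
time_s: 21.57
position: [0.484, -0.0443, 0.2062]
orientation: [-3.083, -0.156, -0.377]
force: [-0.3, 0.5, -1.0]
opening: 0.0
finger_force: 0.0
```

{"op": "play_rows", "data": {"moves": [[0,[0,0,0],[0,0,0]],[0,[0,0,0],[0,0,0]]]}}

```text
time_s: 21.73
position: [0.4864, -0.0485, 0.2066]
orientation: [-3.097, -0.153, -0.378]
force: [-0.0, -1.0, -0.6]
opening: 0.0002
finger_force: 0.0
```

Run:
```python
from h import *; from cell import r
o=r.get_obs();print(o["joints"].round(2),o["position"].round(3))
plan(o,(.456,-.036,.08),Rtool(6.1,15))
```

```text
[-1.09  0.09  1.23  2.18 -0.23  0.7  -1.19] [ 0.486 -0.049  0.207]
target [ 0.456 -0.036  0.08 ] shift cm [ -3.04   1.25 -12.66] turn [-0.2  -1.09  0.4 ] |turn| 1.2
```

{"op": "play_rows", "data": {"moves": [[0,[-1.5,0.6,0],[-0.2,-1,0.4]],[0,[-1.5,0.6,0],[0,0,0]],[0,[0,0,-1],[0,0,0]],[0,[0,0,-1.5],[0,0,0]],[0,[0,0,-1.5],[0,0,0]],[0,[0,0,-1.5],[0,0,0]],[0,[0,0,0],[0,0,0]],[0,[0,0,0],[0,0,0]]]}}

```text
time_s: 22.4
position: [0.458, -0.0379, 0.1595]
orientation: [-3.089, -0.158, -0.392]
force: [0.5, 1.1, 0.2]
opening: -0.0001
finger_force: 0.0
```

Run:
```python
from h import *; from cell import r
o=r.get_obs();print(o["joints"].round(2),o["position"].round(3))
plan(o,(.456,-.036,.08),Rtool(6.1,15))
```

```text
[-1.1   0.15  1.25  2.3  -0.39  0.58 -1.04] [ 0.458 -0.038  0.159]
target [ 0.456 -0.036  0.08 ] shift cm [-0.2   0.19 -7.95] turn [-0.54 -0.57  0.16] |turn| 0.8
```

{"op": "play_rows", "data": {"moves": [[0,[-0.2,0.2,-1],[-0.3,-0.5,0.2]],[0,[0,0,-1.5],[0,0,0]],[0,[0,0,-1.5],[0,0,0]],[0,[0,0,-1.5],[0,0,0]],[0,[0,0,-1.5],[0,0,0]],[0,[0,0,-0.9],[0,0,0]],[0,[0,0,0],[0,0,0]],[0,[0,0,0],[0,0,0]]]}}

```text
time_s: 23.07
position: [0.4572, -0.0338, 0.0816]
orientation: [-3.091, -0.172, -0.409]
force: [0.6, -0.1, 0.4]
opening: -0.0003
finger_force: 0.0
```

Run:
```python
from h import *; from cell import r
o=r.get_obs();print(o["joints"].round(2),o["position"].round(3),o["force"])
plan(o,(.456,-.036,.08),Rtool(6.1,15));plan(o,(.53,-.028,.08),Rtool(6.1,15))
```

```text
[-0.71  0.31  0.84  2.38 -0.81  0.4  -0.66] [ 0.457 -0.034  0.082] [ 0.60221609 -0.05222897  0.37595649]
target [ 0.456 -0.036  0.08 ] shift cm [-0.12 -0.22 -0.16] turn [-0.27  0.06 -0.29] |turn| 0.4
target [ 0.53  -0.028  0.08 ] shift cm [ 7.28  0.58 -0.16] turn [-0.27  0.06 -0.29] |turn| 0.4
```

Push along the stand's x (1 : 0.106).

{"op": "play_rows", "data": {"moves": [[0,[0.8,0,-0.2],[0,0,0]],[0,[0.8,0.1,0],[0,0,0]],[0,[0.8,0,0],[0,0,0]],[0,[0.8,0.1,0],[0,0,0]],[0,[0.8,0,0],[0,0,0]],[0,[0.8,0.1,0],[0,0,0]],[0,[0,0,0],[0,0,0]]]}}

```text
time_s: 23.65
position: [0.5062, -0.0308, 0.078]
orientation: [-3.093, -0.173, -0.407]
force: [-0.1, -0.0, -0.0]
opening: -0.0001
finger_force: 0.0
```

{"op": "play_rows", "data": {"moves": [[0,[0.6,0.1,0],[0,0,0]],[0,[0.6,0.1,0],[0,0,0]],[0,[0.5,0,0],[0,0,0]],[0,[0,0,0],[0,0,0]]]}}

```text
time_s: 23.98
position: [0.5224, -0.029, 0.0779]
orientation: [-3.093, -0.172, -0.406]
force: [0.1, 0.2, -0.3]
opening: 0.0003
finger_force: 0.0
```

Run:
```python
from h import *; from cell import r
import cv2,pickle
d={n:r.get_image(n) for n in ["side","top"]};pickle.dump(d,open("d7.pkl","wb"));d0=pickle.load(open("d0.pkl","rb"))
# tray motion: front rim region in the top view, along stand x at y=-0.09 (outside the tab)
ps=np.radians(6.1);O=np.array([.645,-.016,0]);ex=np.array([np.cos(ps),np.sin(ps),0]);ey=np.array([-np.sin(ps),np.cos(ps),0])
for n in("top","side"):
  for y in (.09,-.09):
    for im in (d0,d7:=d):
      g=cv2.cvtColor(im[n]["frame"],cv2.COLOR_BGR2HSV)
      print(n,y,*[g[tuple(proj(im[n],O+ex*s+ey*y+[0,0,.045]).round().astype(int)[::-1])][1] for s in np.arange(-.2,-.03,.006)])
```

```text
top 0.09 12 35 35 30 20 23 22 25 32 18 22 22 25 32 37 11 12 11 11 13 11 11 11 13 12 13 13 10 10
top 0.09 31 33 35 33 22 23 19 25 35 22 24 19 27 34 34 21 24 27 26 28 19 20 17 11 9 9 12 12 10
top -0.09 32 35 35 36 33 32 35 35 36 30 33 37 35 35 34 18 13 12 13 10 10 13 10 9 11 10 9 11 13
top -0.09 28 33 33 30 30 30 34 31 28 25 28 37 38 33 32 27 37 32 31 28 27 38 24 9 11 9 11 13 7
side 0.09 28 29 27 30 28 28 30 30 29 28 29 29 29 29 13 11 12 12 10 10 10 10 12 16 12 12 10 10 10
side 0.09 27 27 24 27 26 26 27 27 27 24 26 27 27 27 25 26 26 28 26 28 22 18 11 10 10 10 11 12 10
side -0.09 29 29 31 29 29 28 27 29 30 31 29 29 28 32 8 10 10 10 12 8 8 10 10 12 10 12 12 10 12
side -0.09 32 31 32 28 31 32 34 31 31 27 27 29 25 38 22 29 9 28 20 36 20 8 6 10 10 9 9 10 13
```

The tray has moved about 46 mm and is nearly home. I'll push on gently until the stop pushes back.

{"op": "play_rows", "data": {"moves": [[0,[0.2,0,0],[0,0,0]],[0,[0.2,0,0],[0,0,0]],[0,[0.2,0,0],[0,0,0]],[0,[0,0,0],[0,0,0]]]}}

```text
time_s: 24.42
position: [0.5275, -0.0286, 0.0779]
orientation: [-3.092, -0.172, -0.405]
force: [-0.8, 1.2, 0.8]
opening: 0.0001
finger_force: 0.5
```

{"op": "play_rows", "data": {"moves": [[0,[0.2,0,0],[0,0,0]],[0,[0.2,0,0],[0,0,0]],[0,[0,0,0],[0,0,0]]]}}

```text
time_s: 24.67
position: [0.5315, -0.0286, 0.0778]
orientation: [-3.092, -0.173, -0.405]
force: [-1.2, 0.7, -0.4]
opening: -0.0
finger_force: 0.6
```

{"op": "play_rows", "data": {"moves": [[0,[0.1,0,0],[0,0,0]],[0,[0.1,0,0],[0,0,0]],[0,[0.1,0,0],[0,0,0]],[0,[0,0,0],[0,0,0]]]}}

```text
time_s: 25.0
position: [0.5344, -0.0289, 0.0778]
orientation: [-3.092, -0.172, -0.405]
force: [-1.9, 1.5, -0.1]
opening: 0.0003
finger_force: 0.9
```

{"op": "play_rows", "data": {"moves": [[0,[0.1,0,0],[0,0,0]],[0,[0.1,0,0],[0,0,0]],[0,[0,0,0],[0,0,0]]]}}

```text
time_s: 25.25
position: [0.5348, -0.029, 0.0774]
orientation: [-3.092, -0.171, -0.401]
force: [-10.1, 1.4, 6.9]
opening: 0.0002
finger_force: 4.7
```

The force has risen to 10 N with no further motion, so the tray is home. Next: back off, check, and hand in.

{"op": "play_rows", "data": {"moves": [[0,[0.1,0,0],[0,0,0]],[0,[0,0,0],[0,0,0]],[0,[-0.5,0,0],[0,0,0]],[0,[-1.5,-0.2,0],[0,0,0]],[0,[-2,-0.2,0],[0,0,0]],[0,[-2,-0.2,1],[0,0,0]],[0,[-1,0,3],[0,0,0]],[0,[0,0,3],[0,0,0]]]}}

```text
time_s: 25.92
position: [0.4654, -0.0365, 0.1445]
orientation: [-3.094, -0.166, -0.401]
force: [0.3, 0.0, 1.2]
opening: 0.0002
finger_force: 0.0
```

{"op": "play_rows", "data": {"moves": [[0,[0,0,3],[0,0,0]],[0,[0,0,3],[0,0,0]],[0,[0,0,0],[0,0,0]],[0,[0,0,0],[0,0,0]],[0,[0,0,0],[0,0,0]]]}}

```text
time_s: 26.33
position: [0.4665, -0.0298, 0.1849]
orientation: [-3.085, -0.183, -0.406]
force: [0.8, 1.1, -0.1]
opening: -0.0001
finger_force: 0.0
```

Run:
```python
from h import *; from cell import r
import cv2,pickle
d={n:r.get_image(n) for n in ["side","wrist"]};d0=pickle.load(open("d0.pkl","rb"))
ps=np.radians(6.1);O=np.array([.645,-.016,0]);ex=np.array([np.cos(ps),np.sin(ps),0]);ey=np.array([-np.sin(ps),np.cos(ps),0])
n="side";s=np.arange(-.13,-.03,.003);i=.0
for y in (.09,.07):
    h=cv2.cvtColor(d[n]["frame"],cv2.COLOR_BGR2HSV);h0=cv2.cvtColor(d0[n]["frame"],cv2.COLOR_BGR2HSV)
    f=lambda g:[g[tuple(proj(d[n],O+ex*t+ey*y+[0,0,.045]).round().astype(int)[::-1])][1]<20 for t in s]
    print("rim s before/after",s[np.argmax(f(h0))].round(3),s[np.argmax(f(h))].round(3))
W=d["wrist"];g=cv2.cvtColor(W["frame"],cv2.COLOR_BGR2GRAY)
for p in [(.6536,-.0965,.226),(.6385,.0447,.226)]: print(proj(W,p).round(1))
o=r.get_obs();print(o["time_s"],o["position"],o["force"])
```

```text
rim s before/after -0.121 -0.067
rim s before/after -0.118 -0.067
[ 584.3 -216.4]
[ 155.7 -217.4]
26.4333 [ 0.46597259 -0.03105388  0.18439136] [-0.19524074 -0.67577747  0.40695042]
```

```bash
python3 -c "
from cell import r
print(r.finish_job())"
```

```text
the job is handed in; nothing more can be done
None
```

I handed the job in at about 26 s: both guards hang released in their own bays and the tray is pushed home against its stop. The judge's verdict was not shown to me.

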